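# Mount the block adapter on the shaker and load it

### The job

Wind the shaker's spoked capstan back (anticlockwise) until both clamp jaws are clear of the pocket, seat the grey adapter flat and square in the pocket, and wind the capstan clockwise, spoke by spoke, fully home to its stop so that the jaws lock over the adapter. Then take hold of the adapter by its middle nest and tug it straight up, firmly and steadily, about 10 N beyond its weight, to make sure that the jaws hold it. Only after that seat every tube block from the bench flat and square in a nest of its own; leave the timer, mouse and strip case where they are.

Things in the scene. Friction and masses are not known exactly. Their poses are not given: they have to be found in the camera images.
- shaker: the shaker, fixed on the bench: low white housing, aluminium platform 158 (x) by 418 mm (y), its top 50 mm above the bench. Origin at bench level under the middle of the pocket; x points away from its front panel, y to its capstan end (left seen from the front), z up.
- pocket (a point): middle of the floor of the platform's pocket, 44 mm above the bench; axes as the shaker's. The pocket is 110 (x) by 246 mm (y), 6 mm deep, bevelled rim: 2 mm play round the adapter. A seated adapter has its origin here and its x along the shaker's x (either way round).
- capstan (a joint): turn of the capstan, rad, growing clockwise seen from above: 0 = fully wound back (jaw lips 8 mm clear of the adapter's edges), 3.0 = home at its stop (lips 8 mm over its edges). 1 rad moves both jaws 5.3 mm. It stays where left; turning takes 0.12 N m (3 N at 40 mm). At the start it is part way, with the lips over the pocket's edges.
- capstan_hub (a point): on the capstan's upright axis at the height of its spokes, 86 mm above the bench; 214 mm along the shaker's y from its origin. Four level spokes 90 degrees apart, 8 mm rods with 14 mm balls at the ends, reach 59 mm from the axis; the hub is 29 mm across. Under the spokes the racks and jaws rise to 62 mm above the bench.
- capstan_spoke (a point): centre of the ball at the end of one of the four spokes, 52 mm from the axis; goes round with the capstan (the others are 90, 180 and 270 degrees from it).
- yoke (a point): middle of the top of the fixed yoke over the capstan: a bar 12 mm wide along the shaker's y, 108 to 116 mm above the bench, on posts (16 x 12 mm) 66 mm either side of the axis. Fingers can come down between spokes and sweep one round only in the half in front of this bar or the half behind it.
- jaw_front: front clamp jaw, a steel bar along the shaker's y, slid along the shaker's x by the capstan. Its lip, 206 mm long, 6 mm thick, has its underside 56 mm above the bench, 2 mm above the seated adapter's flange. Origin: moves with the jaw; at the shaker's origin when wound back.
- jaw_back: back clamp jaw, mirror image of the front one, moving the opposite way. Origin as for the front jaw.
- adapter: loose grey adapter, 0.35 kg: plate 106 (x) by 242 (y) by 10 mm with three raised nests in a row along y, 88 mm apart (each 84 along x by 58 along y outside, rims 25 mm above the underside, 30 mm gaps). Origin: centre of its underside. Lies left of the shaker. Lift and tug it by the outside of the middle nest's long walls, 58 mm apart along y.
- nest_0 (a point): centre of the floor of the adapter's left (at +88 mm along its y) nest; moves with the adapter. Inside 76 mm along the adapter's x and 50 mm along its y (2 mm play round a block), 15 mm deep, bevelled rim, walls 4 mm. A seated block has its origin here, its 72 mm side along the adapter's x, either way round.
- nest_1 (a point): centre of the floor of the adapter's middle nest; moves with the adapter. Inside 76 mm along the adapter's x and 50 mm along its y (2 mm play round a block), 15 mm deep, bevelled rim, walls 4 mm. A seated block has its origin here, its 72 mm side along the adapter's x, either way round.
- nest_2 (a point): centre of the floor of the adapter's right (at -88 mm along its y) nest; moves with the adapter. Inside 76 mm along the adapter's x and 50 mm along its y (2 mm play round a block), 15 mm deep, bevelled rim, walls 4 mm. A seated block has its origin here, its 72 mm side along the adapter's x, either way round.
- block_a: one of up to three alike loose aluminium tube blocks (some may be absent): a box 46 x 72 x 40 mm high with tube wells in its top, 0.3 kg, on the bench right of the shaker. Origin: centre of its underside; x along the 46 mm, y along the 72 mm. Grip it across the 46 mm.
- block_b: one of up to three alike loose aluminium tube blocks (some may be absent): a box 46 x 72 x 40 mm high with tube wells in its top, 0.3 kg, on the bench right of the shaker. Origin: centre of its underside; x along the 46 mm, y along the 72 mm. Grip it across the 46 mm.
- block_c: one of up to three alike loose aluminium tube blocks (some may be absent): a box 46 x 72 x 40 mm high with tube wells in its top, 0.3 kg, on the bench right of the shaker. Origin: centre of its underside; x along the 46 mm, y along the 72 mm. Grip it across the 46 mm.
- lab_timer: bystander: small white timer, 66 x 70 x 19 mm, on the bench at the left. Origin: centre of its underside.
- strip_case: bystander: small hinged case, 38 x 75 x 22 mm, on the bench behind the shaker. Origin: centre of its underside.
- mouse: bystander: black computer mouse, 102 x 58 x 35 mm, at the far right. Origin: centre of its underside.

How it is judged:
By the outcome, as a careful person would: the job done as asked, in the order asked, and still so for the second after the job is handed in, with the robot touching nothing.
Of block_a, block_b, block_c only 2 to 3 are there at a start; the rules pass over those that are not, and their reading is None.
At some moment in a run one of block_a, block_b, block_c may be knocked a few centimetres aside while the robot is not near it.
Once in a run the grip may slacken for a moment while it holds something.
It also fails if it takes over 200 s, if anything falls off the work surface, if the arm or the gripper's body presses on something with over 40 N, if the wrist force passes 120 N, or if a joint passes its speed limit or range.

### The arm

A 7-joint arm with a two-finger parallel gripper is mounted at the origin on a cart in front of the work surface, level with it; the furniture and walls round the work are solid. World frame = base frame: x ahead of the robot, y to its left, z up, the work surface at z = 0. Lengths are in m, angles in rad, forces in N, time in s.
With the tool pointing down it reaches from about 0.4 to 0.85 m from the base axis. Payload 4.4 kg.
Tool frame: the origin (TCP) lies at the very end of the fingers, on their centre line; the grasp point (between the pads) lies 19 mm behind it; z points along the fingers, y is the line along which they close (so a half turn about z gives the same grasp; the last joint's range is limited). The gripper opens to 94 mm and grips with 3 to 60 N. Pads are 16 mm wide; open, the fingers measure 119 mm over their backs; the gripper's body (75 mm by 177 mm) begins 78 mm behind the grasp point.
Start: joints at [-0.066, 0.628, 0.038, 1.517, -0.027, 0.996, -0.02], TCP at [0.65, 0, 0.205] pointing down, gripper open.
Joint ranges: [-3.06, 3.06], [-0.37, 2.12], [-1.25, 1.32], [0.18, 2.47], [-1.1, 4.24], [0.23, 1.98], [-2.94, 2.94]. Speed limits (rad/s): [2.57, 2.57, 3.14, 3.14, 3.14, 3.14, 3.14].

### API

Orientations are given as a unit quaternion [x, y, z, w].
In Python, from station import robot gives the robot as it stands.
- The arm moves only by the tool servo_tool, never from a script. Its argument "moves" is a list of rows, each an object with "linear": the shift along the world's x, y, z in cm, a list of three; "twist": the turn about the world's z in degrees. A call has 1 to 12 rows; each row shifts and turns the commanded pose from where the row before left it; what a row does not reach is not made up. A row lasts 1/8 s, in which the tool goes at most 62.5 mm and 10.7 degrees, less where a joint would pass 70% of its speed; a pose out of reach is approached as far as the arm can. A call with a gripper value outside its range is refused whole. "fingers" is the opening, from 0 (shut) to 1 (fully open), set as the call begins (left out, the last holds). The fingers move at their own pace and stop on an object; "grip_force" is the grip in N (left out, the last holds). Time passes only in rows, so rows that do not move let the fingers close. It gives the time, the measured TCP pose, the force, the opening and the grip force at its end, in the units of the state.
- robot.get_state(): the state, without advancing time (a new reading comes with each control period).
- robot.grab_frame(name): name is "scene" or "side" or "wrist"; returns the picture (480x640x3 uint8, blue, green, red); there is no depth.
- robot.get_calibration(name): a dict with "camera_matrix" (3x3 intrinsics, pixels), "dist_coeffs" ([k1, k2, p1, p2, k3] as OpenCV has them; the pictures are not rectified), "rvec" (rotation vector, rad) and "tvec" (3), from world to camera coordinates, as OpenCV has them. Camera axes: x right, y down, z forward; pixel columns grow to the right and rows downward; lengths in m; the calibration is good to about 2 mm. A picture is of the moment at which its call begins: read the wrist's pose just before it. get_calibration takes no time and is no camera call; for the wrist camera it gives the pose at the moment of the call.
- robot.close_job(): hands the job in; it is judged then, once.
The state is a dict: "time_s": time; "q": joint angles; "joint_velocities": joint speeds; "joint_torque": joint torques, N m; "ee_pos": TCP position; "orientation": TCP orientation; "ft_force": force on the tool from outside, world axes, zero at the start; "torque": the same for the moment, N m; "opening": finger opening in m; "gripper_force": force on a finger pad.
Only numpy, scipy, OpenCV 4.12 (cv2) and the standard library are available. Lean on these libraries where they do the work, as an engineer would, in place of code of your own. Each camera call takes 0.05 s, during which the arm holds its last target. There are 200 camera calls.

## Working session

There is one attempt and no reset: what is moved stays moved. The work goes in short steps, Python scripts to look and compute and a tool call to move; the robot and the scene stay as the last step left them, time stands still between calls to the robot, and variables do not carry over. Pictures are saved under pics/ and viewed, at most 14 in all, crops included, and the job is handed in when it is done.

Besides the shell and the picture viewer there is one more tool, called as name(argument=value, ...), one argument or row to a line, values as JSON. servo_tool: Moves the arm, as the interface text tells. Its arguments: {"type":"object","properties":{"moves":{"type":"array"},"fingers":{"type":"number"},"grip_force":{"type":"number"}},"required":["moves"]}

```bash
mkdir -p pics; ls; cat > h.py <<'E'
import numpy as np, cv2
from station import robot
def cal(n):
    c=robot.get_calibration(n);K=np.array(c["camera_matrix"],float);d=np.array(c["dist_coeffs"],float)
    return K,d,np.array(c["rvec"],float).reshape(3),np.array(c["tvec"],float).reshape(3)
def ray(c,uv):
    K,d,r,t=c;R=cv2.Rodrigues(r)[0]
    p=cv2.undistortPoints(np.array(uv,float).reshape(-1,1,2),K,d).reshape(-1,2)
    D=np.c_[p,np.ones(len(p))]@R
    return -R.T@t,D
def onz(c,uv,z):
    o,D=ray(c,uv);s=(z-o[2])/D[:,2];return o+D*s[:,None]
def proj(c,P):
    K,d,r,t=c;return cv2.projectPoints(np.array(P,float).reshape(-1,1,3),r,t,K,d)[0].reshape(-1,2)
def snap(n,f=None):
    c=cal(n);im=robot.grab_frame(n)
    if f: cv2.imwrite('pics/'+f,im)
    return im,c
E
python3 - <<'E'
from h import *
for n in ("scene","side","wrist"):
    im,c=snap(n,n+"0.png");o,_=ray(c,[[320,240]]);print(n,o,onz(c,[[320,240]],0))
s=robot.get_state();print(s['time_s'],s['ee_pos'],s['orientation'],s['ft_force'],s['opening'])
E
```

```text
pics
scene [-0.11358214  1.16612525  1.49389394] [[0.61267589 0.02875174 0.        ]]
side [-0.01408693  1.26497847  1.12947885] [[ 0.65017746 -0.03649127  0.        ]]
wrist [0.64957171 0.07140601 0.38417322] [[ 0.65129171 -0.02781717  0.        ]]
0.15 [6.49503841e-01 3.84073481e-05 2.04782548e-01] [ 7.07107790e-01  7.07105399e-01 -5.08032873e-04 -5.18925260e-04] [-0.21202777  0.2580854   0.84929995] 0.09404932341069357
```

View pics/scene0.png

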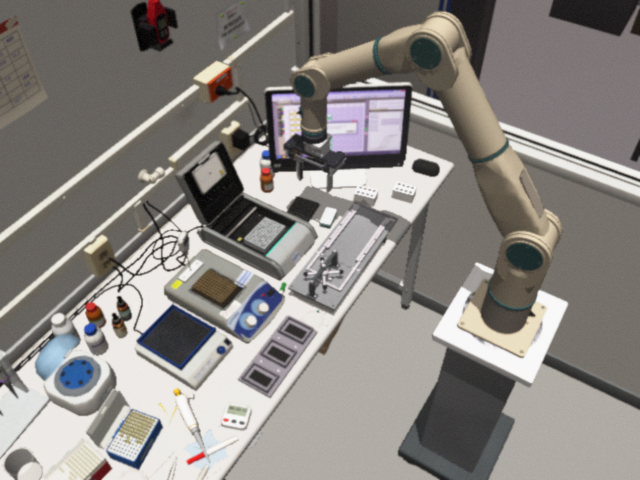

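View pics/side0.png

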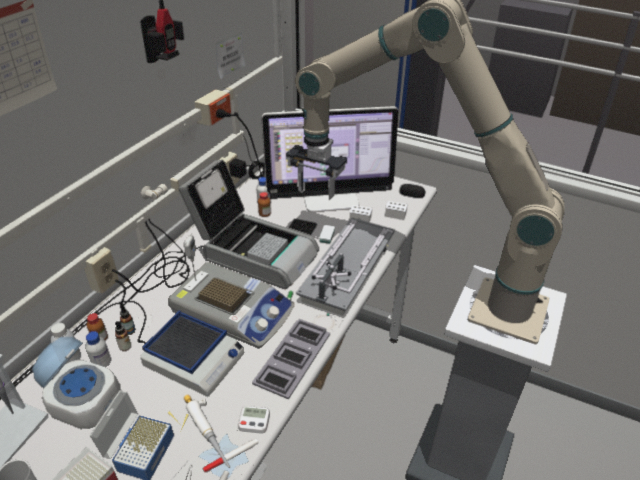

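Two blocks show at scene (366,195) and (404,191), the adapter at (278,355), the capstan near (322,272), the timer at (236,415) and the mouse at (425,167).

```bash
python3 - <<'E'
from h import *
c=cal("scene")
for n,uv,z in (("hub",(322,272),.086),("b1",(366,190),.04),("b2",(404,188),.04),("ad",(278,353),.02),("platfar",(385,208),.05),("timer",(236,415),.019)):
    print(n,onz(c,[uv],z)[0].round(3))
im=cv2.imread('pics/scene0.png')[150:400,220:450]
cv2.imwrite('pics/sc_crop.png',cv2.resize(im,None,fx=2.4,fy=2.4,interpolation=cv2.INTER_CUBIC))
E
```

```text
hub [0.498 0.197 0.086]
b1 [ 0.584 -0.217  0.04 ]
b2 [ 0.48  -0.296  0.04 ]
ad [0.476 0.459 0.02 ]
platfar [ 0.484 -0.167  0.05 ]
timer [0.461 0.668 0.019]
```

View pics/wrist0.png

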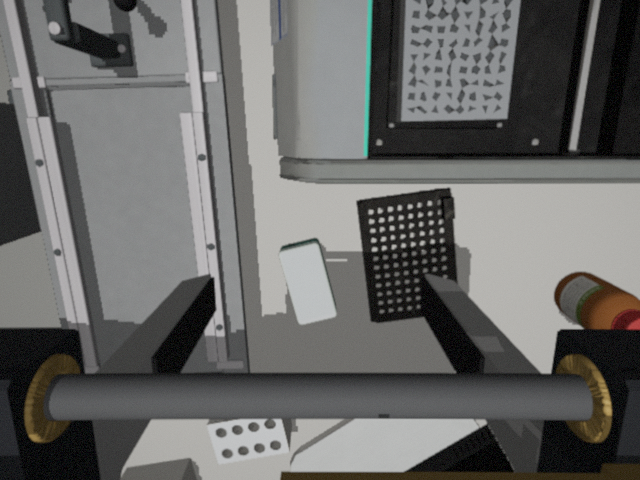

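View pics/sc_crop.png

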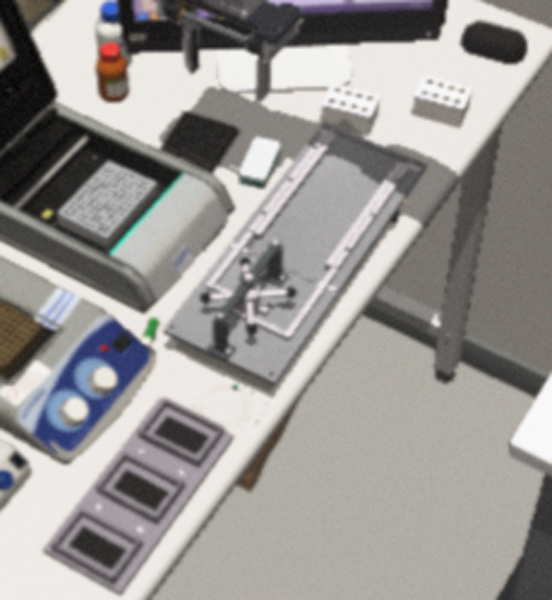

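The wrist view shows the shaker nearly parallel to world y, with the platform's far end at the bottom left, a block at (248,440) and the strip case at (308,280). Next I'll look over the capstan.

servo_tool(
  moves=[
    {"linear": [-4.5,3,2],"twist": 0},
    {"linear": [-4.5,3,2],"twist": 0},
    {"linear": [-4.5,3,2],"twist": 0},
    {"linear": [0,0,0],"twist": 0},
    {"linear": [0,0,0],"twist": 0},
  ],
  fingers=0,
)

```text
time_s: 0.78
ee_pos: [0.5156, 0.0895, 0.2655]
orientation: [0.707, 0.707, 0.0, 0.0]
ft_force: [0.2, -0.2, 0.3]
opening: 0.0477
gripper_force: 0.0
```

```bash
python3 - <<'E'
from h import *
im,c=snap("wrist","w1.png")
import pickle
pickle.dump(c,open("c1.pkl","wb"))
s=robot.get_state();print(s['time_s'],s['ee_pos'],s['opening'])
E
```

```text
0.825 [0.51576106 0.08905921 0.26512667] 0.04353457887664315
```

View pics/w1.png

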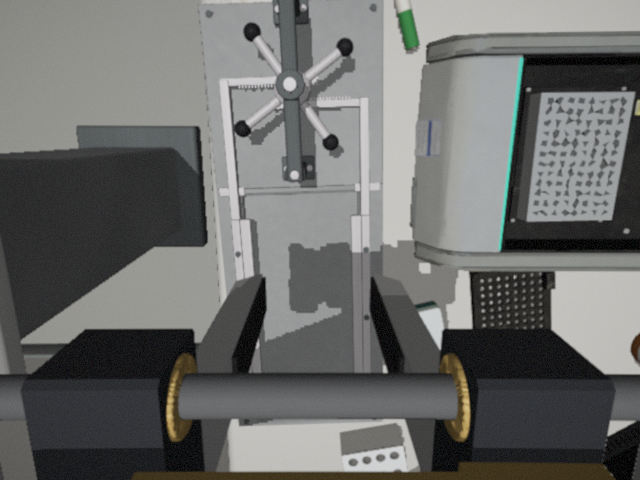

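Balls at (252,31), (345,46), (331,142) and (242,128), with the hub at their centre. The yoke bar runs from (287,5) to (294,175).

```bash
python3 - <<'E'
from h import *
import pickle
c=pickle.load(open("c1.pkl","rb"))
B=onz(c,[(252,31),(345,46),(331,142),(242,128)],.086);h=B.mean(0)
print(B.round(4),h)
d=B-h;print(np.hypot(d[:,0],d[:,1]),np.degrees(np.arctan2(d[:,1],d[:,0])))
# platform edges at z=.05
im=cv2.imread('pics/w1.png').astype(int).sum(2)
print("edges", [(v,[u for u in range(195,240) if abs(im[v,u+2]-im[v,u-2])>60],[u for u in range(365,400) if abs(im[v,u+2]-im[v,u-2])>60]) for v in (20,60,100,150,210,240)])
print(onz(c,[(204,20),(383,20),(383,240)],.05))
print(onz(c,[(287,5),(294,175)],.116))
print(onz(c,[(233,216),(370,214)],.062), onz(c,[(237,187),(361,187)],.05))
E
```

```text
[[0.4644 0.2374 0.086 ]
 [0.5375 0.2266 0.086 ]
 [0.5269 0.1528 0.086 ]
 [0.453  0.1641 0.086 ]] [0.49543267 0.19524626 0.086     ]
[0.05234973 0.05244171 0.05282527 0.05261848] [ 126.41975218   36.75077185  -53.38787454 -143.76783025]
edges [(20, [201], [382, 383, 384, 385, 395, 396, 397, 398, 399]), (60, [], [381, 382, 383, 384]), (100, [219, 220, 221, 222, 227, 228, 229, 230, 232, 233, 234], [366, 367, 368, 369, 382, 383, 384]), (150, [195, 196, 197, 198, 199, 200, 201, 202, 203, 224, 225, 226, 227, 231, 232, 233, 234, 235, 236, 237, 238], [367, 368, 369, 370, 381, 382, 383, 384]), (210, [200, 203, 204, 205, 206, 207, 214, 215, 218, 219, 229, 230, 231, 232, 236, 237, 238, 239], [367, 368, 369, 370, 381, 382, 383, 384]), (240, [202, 203, 205, 206, 207, 208, 209, 216, 217, 218, 220, 221, 222, 231, 232, 233, 234, 238, 239], [367, 368, 369, 370, 381, 382, 383, 384, 395, 396, 397, 398])]
[[0.41856789 0.25344074 0.05      ]
 [0.57190439 0.25353973 0.05      ]
 [0.57961492 0.05869551 0.05      ]]
[[0.49408609 0.24772002 0.116     ]
 [0.49718807 0.1284137  0.116     ]]
[[0.43673915 0.0850874  0.062     ]
 [0.56458308 0.08687271 0.062     ]] [[0.43949353 0.11062288 0.05      ]
 [0.55681146 0.11054475 0.05      ]]
```

servo_tool(
  moves=[
    {"linear": [-3,5.5,0],"twist": 0},
    {"linear": [-2.9,5.6,0],"twist": 0},
    {"linear": [0,0,-5],"twist": 0},
    {"linear": [0,0,-5],"twist": 0},
    {"linear": [0,0,0],"twist": 0},
    {"linear": [0,0,-3],"twist": 0},
    {"linear": [0,0,-3],"twist": 0},
    {"linear": [0,0,-3.1],"twist": 0},
    {"linear": [0,0,0],"twist": 0},
    {"linear": [0,0,0],"twist": 0},
  ],
  fingers=0,
)

```text
time_s: 2.08
ee_pos: [0.4581, 0.2006, 0.076]
orientation: [0.707, 0.707, 0.001, 0.001]
ft_force: [-0.1, 0.1, -0.4]
opening: 0.0003
gripper_force: 0.0
```

servo_tool(
  moves=[
    {"linear": [0,-1,0],"twist": 0},
    {"linear": [0.2,-1,0],"twist": 0},
    {"linear": [0.3,-0.6,0],"twist": 0},
    {"linear": [0.4,-0.6,0],"twist": 0},
    {"linear": [0.4,-0.4,0],"twist": 0},
    {"linear": [0.4,-0.3,0],"twist": 0},
    {"linear": [0,0,0],"twist": 0},
  ],
)

```text
time_s: 2.95
ee_pos: [0.4736, 0.1604, 0.0746]
orientation: [0.707, 0.707, -0.0, 0.0]
ft_force: [-0.8, -0.1, 0.6]
opening: 0.0004
gripper_force: 0.7
```

servo_tool(
  moves=[
    {"linear": [-0.1,0.2,1.5],"twist": 0},
    {"linear": [-0.1,0.1,1.8],"twist": 0},
    {"linear": [-0.4,3,0],"twist": 0},
    {"linear": [0.2,3.3,0],"twist": 0},
    {"linear": [0,0,0],"twist": 0},
    {"linear": [0,0,-1.6],"twist": 0},
    {"linear": [0,0,-1.7],"twist": 0},
    {"linear": [-0.9,-1,0],"twist": 0},
    {"linear": [-0.4,-1.2,0],"twist": 0},
    {"linear": [0,-1.3,0],"twist": 0},
    {"linear": [0,0,0],"twist": 0},
  ],
)

```text
time_s: 4.32
ee_pos: [0.457, 0.1922, 0.0757]
orientation: [0.707, 0.707, 0.001, 0.0]
ft_force: [0.4, 3.5, 1.1]
opening: 0.0006
gripper_force: 1.0
```

servo_tool(
  moves=[
    {"linear": [0,-0.8,0],"twist": 0},
    {"linear": [0.2,-0.7,0],"twist": 0},
    {"linear": [0.4,-0.6,0],"twist": 0},
    {"linear": [0,0,0],"twist": 0},
  ],
)

```text
time_s: 4.82
ee_pos: [0.4615, 0.1705, 0.0749]
orientation: [0.707, 0.707, -0.001, -0.0]
ft_force: [-0.9, 0.7, 1.4]
opening: 0.0007
gripper_force: 0.8
```

servo_tool(
  moves=[
    {"linear": [0.4,-0.5,0],"twist": 0},
    {"linear": [0.5,-0.4,0],"twist": 0},
    {"linear": [0.2,-0.2,0],"twist": 0},
    {"linear": [0,0,0],"twist": 0},
  ],
)

```text
time_s: 5.32
ee_pos: [0.4734, 0.1594, 0.0743]
orientation: [0.707, 0.707, -0.0, 0.0]
ft_force: [-1.3, -0.1, 0.7]
opening: 0.0006
gripper_force: 0.8
```

servo_tool(
  moves=[
    {"linear": [-0.2,0.2,3],"twist": 0},
    {"linear": [0,0,5],"twist": 0},
    {"linear": [1,-1,5],"twist": 0},
    {"linear": [1.5,-3,5],"twist": 0},
    {"linear": [1.7,-4,1],"twist": 0},
    {"linear": [0,0,0],"twist": 0},
    {"linear": [0,0,0],"twist": 0},
  ],
)

```text
time_s: 6.2
ee_pos: [0.513, 0.0821, 0.2641]
orientation: [0.707, 0.707, -0.0, -0.0]
ft_force: [0.0, 0.5, -0.5]
opening: 0.0004
gripper_force: 0.0
```

```bash
python3 - <<'E'
from h import *
im,c=snap("wrist","w2.png")
import pickle
pickle.dump(c,open("c2.pkl","wb"))
s=robot.get_state();print(s['time_s'],s['ee_pos'],s['opening'])
E
```

```text
6.25 [0.51273153 0.08288342 0.26385651] 0.0008780187404517715
```

View pics/w2.png

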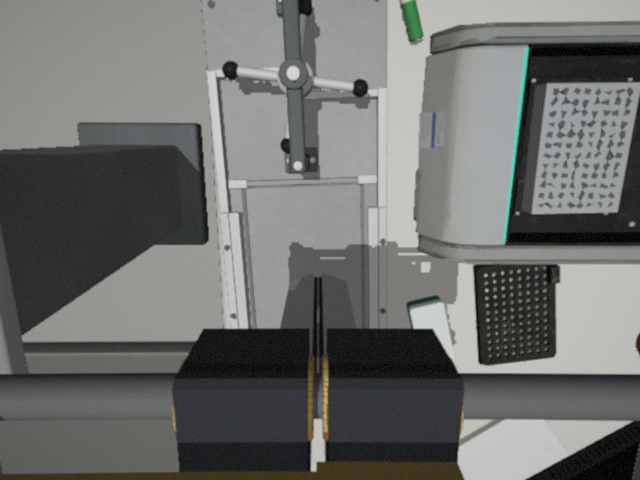

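```bash
python3 - <<'E'
from h import *
import pickle
c=pickle.load(open("c2.pkl","rb"))
B=onz(c,[(230,70),(360,88)],.086);print(B,np.degrees(np.arctan2(*(B-[.4954,.1952,0])[:,[1,0]].T)))
im=cv2.imread('pics/w2.png').astype(int).sum(2)//3
for v in (230,270,300): print(v,im[v,210:265].tolist(),im[v,350:400].tolist())
E
```

```text
[[0.44308976 0.20146271 0.086     ]
 [0.54728357 0.1878788  0.086     ]] [173.1729046   -8.03187395]
230 [152, 152, 152, 151, 152, 151, 146, 123, 153, 175, 175, 173, 190, 194, 195, 195, 195, 197, 193, 168, 183, 193, 198, 196, 196, 197, 198, 199, 200, 174, 116, 90, 90, 104, 130, 125, 120, 115, 111, 145, 158, 156, 157, 155, 153, 155, 152, 156, 154, 153, 154, 153, 155, 154, 153] [150, 152, 152, 151, 152, 151, 151, 155, 151, 150, 148, 128, 122, 127, 139, 150, 147, 133, 167, 192, 199, 196, 197, 194, 192, 194, 194, 181, 157, 180, 194, 195, 195, 194, 195, 190, 175, 185, 194, 195, 196, 196, 196, 195, 195, 195, 193, 195, 195, 197]
270 [153, 151, 151, 151, 150, 151, 151, 151, 154, 152, 159, 169, 179, 186, 188, 181, 192, 193, 194, 194, 196, 195, 178, 145, 178, 193, 195, 195, 196, 193, 195, 197, 183, 132, 89, 90, 107, 141, 130, 118, 111, 112, 140, 153, 155, 156, 153, 154, 155, 154, 153, 152, 157, 157, 155] [94, 92, 93, 90, 89, 91, 90, 92, 93, 89, 91, 82, 75, 78, 76, 92, 94, 89, 93, 110, 123, 126, 123, 117, 119, 122, 122, 115, 98, 108, 123, 122, 122, 122, 122, 120, 109, 117, 125, 122, 124, 119, 124, 125, 122, 123, 122, 123, 121, 123]
300 [151, 151, 151, 152, 150, 151, 150, 151, 151, 152, 150, 153, 162, 173, 180, 188, 189, 189, 185, 193, 196, 196, 193, 195, 194, 172, 149, 184, 194, 195, 193, 192, 191, 194, 194, 171, 113, 87, 89, 107, 128, 125, 118, 116, 116, 145, 152, 155, 154, 154, 156, 155, 155, 153, 155] [87, 91, 90, 94, 98, 89, 92, 91, 91, 93, 91, 86, 80, 74, 80, 83, 90, 90, 84, 104, 122, 123, 123, 121, 120, 120, 119, 116, 97, 108, 125, 124, 124, 122, 122, 121, 113, 120, 121, 122, 124, 123, 124, 127, 125, 123, 123, 123, 122, 123]
```

```bash
python3 - <<'E'
from h import *
import pickle
c=pickle.load(open("c2.pkl","rb"))
L=onz(c,[(239.5,230),(242.7,270),(245.3,300)],.062);R=onz(c,[(368,230),(369.3,270),(370,300)],.062)
print(L.round(4),R.round(4),(R-L)[:,0])
l=onz(c,[(248.7,230),(252,270),(254.8,300)],.044);r=onz(c,[(361,230),(361.5,270),(362,300)],.044);print(l,r,(r-l)[:,0])
E
```

```text
[[ 0.4396  0.0647  0.062 ]
 [ 0.4408  0.0252  0.062 ]
 [ 0.442  -0.0057  0.062 ]] [[ 0.5602  0.0645  0.062 ]
 [ 0.5625  0.0251  0.062 ]
 [ 0.5641 -0.0059  0.062 ]] [0.12055816 0.12172617 0.12214539]
[[ 0.44515953  0.06050495  0.044     ]
 [ 0.44674204  0.0191563   0.044     ]
 [ 0.44833082 -0.01321455  0.044     ]] [[ 0.55550233  0.06036124  0.044     ]
 [ 0.55700671  0.01900252  0.044     ]
 [ 0.55830184 -0.0133728   0.044     ]] [0.11034281 0.11026467 0.10997102]
```

The jaws are now clear, with a lip gap of 121.5 mm. Pocket centre is about (0.504, -0.0186), yaw 2.3°. Now over to the adapter.

servo_tool(
  moves=[
    {"linear": [-0.7,5.3,0],"twist": 0},
    {"linear": [-0.6,5.3,0],"twist": 0},
    {"linear": [-0.6,5.3,0],"twist": 0},
    {"linear": [-0.6,5.3,0],"twist": 0},
    {"linear": [-0.6,5.3,0],"twist": 0},
    {"linear": [-0.6,5.3,0],"twist": 0},
    {"linear": [0,0,0],"twist": 0},
    {"linear": [0,0,0],"twist": 0},
  ],
  fingers=1,
)

```text
time_s: 7.25
ee_pos: [0.4755, 0.4001, 0.2635]
orientation: [0.707, 0.708, -0.001, 0.0]
ft_force: [0.2, -0.3, 0.4]
opening: 0.0772
gripper_force: 0.0
```

```bash
python3 - <<'E'
from h import *
im,c=snap("wrist","w3.png")
import pickle
pickle.dump(c,open("c3.pkl","wb"))
s=robot.get_state();print(s['time_s'],s['ee_pos'],s['opening'])
E
```

```text
7.3 [0.47623199 0.39919855 0.2638575 ] 0.08087352996659494
```

View pics/w3.png

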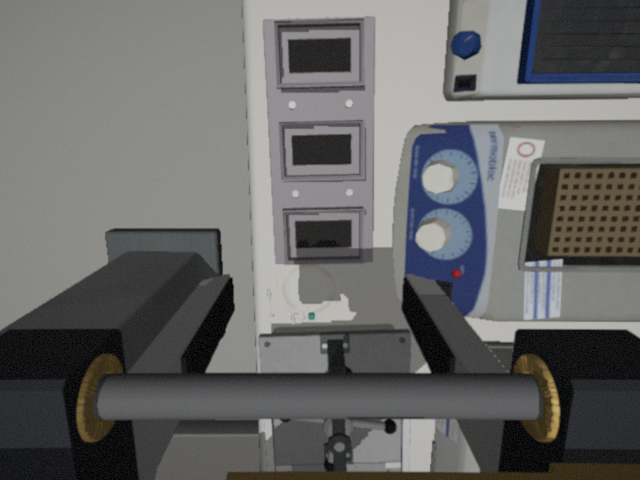

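The adapter's plate corners are near (264,20), (374,17), (373,261) and (276,264), with the middle nest around (322,152). The shaker end is at the bottom.

```bash
python3 - <<'E'
from h import *
import pickle
c=pickle.load(open("c3.pkl","rb"))
im=cv2.imread('pics/w3.png')
P=onz(c,[(264,20),(374,17),(373,261),(276,264)],.01);print(P.round(4),P.mean(0))
e=P-np.roll(P,-1,0);print(np.hypot(e[:,0],e[:,1]),np.degrees(np.arctan2(P[0,1]-P[3,1]+P[1,1]-P[2,1],P[0,0]-P[3,0]+P[1,0]-P[2,0])))
g=cv2.cvtColor(im,cv2.COLOR_BGR2GRAY);m=((g<60)*255).astype(np.uint8);m[270:]=0
k,_=cv2.findContours(m,cv2.RETR_EXTERNAL,cv2.CHAIN_APPROX_NONE);C=[]
for q in k:
    if cv2.contourArea(q)>1000:
        r=cv2.boundingRect(q)
        if 270<r[0]<380: 
            (ct,sz,a)=cv2.minAreaRect(q);w=onz(c,[ct],.010)[0];C.append(w);print(ct,sz,a,w.round(4))
g2=g[:,:];print(g[150,258:300].tolist(),g[150,350:385].tolist());print(g[105:195,300].tolist())
E
```

```text
[[0.4247 0.5726 0.01  ]
 [0.528  0.5752 0.01  ]
 [0.5354 0.3357 0.01  ]
 [0.4301 0.3321 0.01  ]] [0.47955545 0.45391121 0.01      ]
[0.10325562 0.23970684 0.10544775 0.24057724] 91.52448807478086
(323.01605224609375, 234.15814208984375) (26.504310607910156, 54.59351348876953) 88.60282135009766 [0.4811 0.3656 0.01  ]
(321.2505798339844, 149.2732391357422) (28.643417358398438, 58.14706802368164) 88.66777801513672 [0.4789 0.4542 0.01  ]
(319.0, 55.0) (32.0, 60.0) 90.0 [0.4765 0.5425 0.01  ]
[184, 185, 185, 185, 184, 185, 185, 185, 187, 184, 179, 155, 139, 142, 144, 146, 143, 147, 144, 143, 145, 137, 118, 113, 107, 73, 76, 99, 134, 145, 144, 145, 145, 135, 92, 51, 39, 37, 40, 43, 42, 39] [61, 105, 135, 142, 144, 140, 145, 141, 137, 100, 94, 114, 124, 125, 115, 105, 132, 141, 142, 143, 144, 144, 133, 134, 169, 181, 185, 185, 184, 185, 185, 186, 183, 184, 184]
[146, 146, 146, 147, 145, 145, 146, 143, 144, 144, 145, 146, 146, 147, 146, 142, 121, 104, 97, 85, 80, 81, 79, 103, 138, 143, 147, 145, 148, 135, 88, 46, 37, 35, 41, 48, 38, 38, 43, 36, 38, 42, 47, 35, 40, 37, 39, 42, 40, 34, 42, 37, 45, 40, 37, 40, 45, 41, 41, 62, 111, 139, 142, 141, 143, 144, 146, 145, 141, 137, 98, 98, 114, 122, 124, 111, 105, 132, 141, 141, 142, 141, 143, 140, 141, 143, 142, 141, 140, 143]
```

servo_tool(
  moves=[
    {"linear": [0.1,1,0],"twist": 10},
    {"linear": [0.1,1,0],"twist": 10},
    {"linear": [0.1,1,0],"twist": 10},
    {"linear": [0,1,-1],"twist": 10},
    {"linear": [0,1,-2],"twist": 10},
    {"linear": [0,0.5,-2],"twist": 10},
    {"linear": [0,0,-2],"twist": 10},
    {"linear": [0,0,-2],"twist": 10},
    {"linear": [0,0,-2],"twist": 10},
    {"linear": [0,0,0],"twist": 1.5},
    {"linear": [0,0,0],"twist": 0},
  ],
  fingers=0.79,
)

```text
time_s: 8.68
ee_pos: [0.4802, 0.4549, 0.1553]
orientation: [-0.011, 1.0, 0.0, 0.0]
ft_force: [0.3, -0.3, 1.4]
opening: 0.0746
gripper_force: 0.0
```

```bash
python3 - <<'E'
from h import *
s=robot.get_state();print(s['time_s'],s['ee_pos'],s['orientation'],s['opening'],np.round(s['q'],2))
im,c=snap("wrist","w4.png")
import pickle
pickle.dump(c,open("c4.pkl","wb"))
print(proj(c,[s['ee_pos'],[.479,.454,.01],[.479,.454,.025]]))
E
```

```text
8.675 [0.4801765  0.45486106 0.15528202] [-1.12294298e-02  9.99936842e-01  1.74251789e-04  4.25548376e-04] 0.07459432339859905 [-0.55  0.73 -0.45  1.53  0.36  0.97  0.49]
[[317.97879019 293.04107971]
 [316.72055423 223.2657904 ]
 [316.68556812 227.45405543]]
```

View pics/w4.png

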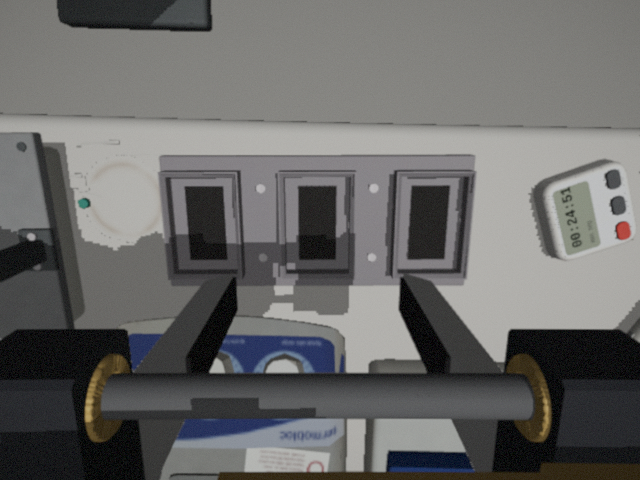

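Middle nest's dark pad centre is at (317,223), which matches the projection (316.7,223.3). Descending.

servo_tool(
  moves=[
    {"linear": [-0.1,-0.1,-4],"twist": 0},
    {"linear": [0,0,-4],"twist": 0},
    {"linear": [0,0,-3],"twist": 0},
    {"linear": [0,0,0],"twist": 0},
    {"linear": [0,0,-1.6],"twist": 0},
    {"linear": [0,0,-1.5],"twist": 0},
    {"linear": [0,0,0],"twist": 0},
    {"linear": [0,0,0],"twist": 0},
  ],
)

```text
time_s: 9.72
ee_pos: [0.4785, 0.4547, 0.0138]
orientation: [-0.013, 1.0, 0.0, 0.0]
ft_force: [-0.5, -0.5, 1.1]
opening: 0.074
gripper_force: 0.0
```

servo_tool(
  moves=[
    {"linear": [0,0,0],"twist": 0},
    {"linear": [0,0,0],"twist": 0},
    {"linear": [0,0,0],"twist": 0},
    {"linear": [0,0,0],"twist": 0},
    {"linear": [0,0,1],"twist": 0},
    {"linear": [0,0,2],"twist": 0},
    {"linear": [0,0,4],"twist": 0},
    {"linear": [0,0,4],"twist": 0},
    {"linear": [0,0,4],"twist": 0},
    {"linear": [0,0,0],"twist": 0},
    {"linear": [0,0,0],"twist": 0},
  ],
  fingers=0,
  grip_force=50,
)

```text
time_s: 11.1
ee_pos: [0.4779, 0.4534, 0.1628]
orientation: [-0.013, 1.0, -0.001, -0.0]
ft_force: [-0.4, -0.6, -3.7]
opening: 0.0572
gripper_force: 50.0
```

servo_tool(
  moves=[
    {"linear": [0.3,-4.7,0],"twist": 0.4},
    {"linear": [0.3,-4.7,0],"twist": 0.4},
    {"linear": [0.3,-4.7,0],"twist": 0},
    {"linear": [0.3,-4.7,0],"twist": 0},
    {"linear": [0.3,-4.7,0],"twist": 0},
    {"linear": [0.3,-4.7,0],"twist": 0},
    {"linear": [0.2,-4.7,0],"twist": 0},
    {"linear": [0.2,-4.7,0],"twist": 0},
    {"linear": [0.2,-4.7,0],"twist": 0},
    {"linear": [0.2,-4.7,0],"twist": 0},
    {"linear": [0,0,0],"twist": 0},
    {"linear": [0,0,0],"twist": 0},
  ],
)

```text
time_s: 12.6
ee_pos: [0.5034, -0.0152, 0.1624]
orientation: [-0.02, 1.0, 0.001, -0.001]
ft_force: [-0.0, 0.3, -3.6]
opening: 0.0573
gripper_force: 50.0
```

```bash
python3 - <<'E'
from h import *
im,c=snap("wrist","w5.png")
import pickle
pickle.dump(c,open("c5.pkl","wb"))
s=robot.get_state();print(s['time_s'],s['ee_pos'],s['opening'],s['orientation'])
E
```

```text
12.65 [ 0.5036451  -0.0144441   0.16269668] 0.05735142745742311 [-2.07362135e-02  9.99784460e-01  5.55468809e-04 -8.56773516e-04]
```

View pics/w5.png

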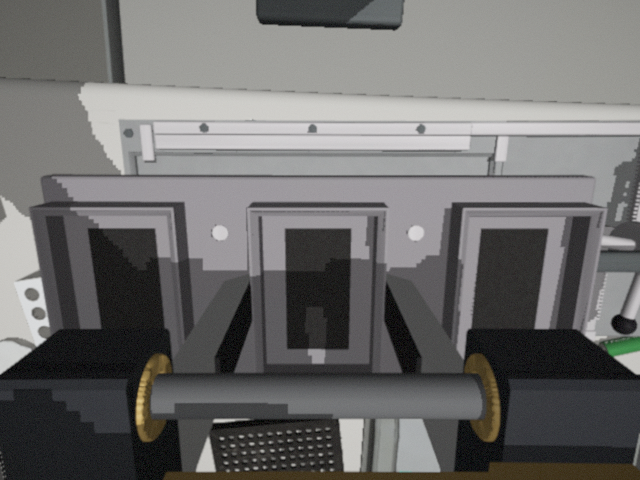

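The adapter hangs level with its front flange edge along row 176, from (46,176) to (592,176). The pocket's front strip shows above it, with its ends near (137,165) and (492,165).

```bash
python3 - <<'E'
from h import *
import pickle
c=pickle.load(open("c5.pkl","rb"))
g=cv2.cvtColor(cv2.imread('pics/w5.png'),cv2.COLOR_BGR2GRAY)
for v in (164,170): print(v,g[v,118:165].tolist(),g[v,478:520].tolist())
for u in (200,300,400): print(u,g[145:190,u].tolist())
for v in (185,195): print(v,g[v,36:56].tolist(),g[v,582:604].tolist())
for u in (80,560): print(u,g[168:186,u].tolist())
E
```

```text
164 [204, 203, 204, 206, 202, 183, 164, 158, 157, 158, 158, 148, 140, 134, 135, 130, 124, 101, 92, 122, 148, 158, 157, 157, 156, 158, 158, 160, 158, 158, 158, 156, 160, 154, 157, 156, 158, 156, 156, 156, 156, 157, 159, 158, 160, 160, 160] [165, 166, 165, 165, 169, 169, 168, 166, 168, 155, 115, 90, 118, 132, 128, 118, 103, 128, 159, 165, 168, 165, 166, 158, 133, 145, 161, 160, 161, 160, 161, 161, 159, 159, 162, 160, 162, 160, 161, 161, 162, 161]
170 [141, 150, 166, 193, 204, 201, 177, 160, 158, 158, 155, 155, 146, 139, 135, 134, 129, 121, 95, 99, 133, 155, 158, 158, 158, 158, 157, 158, 159, 158, 157, 156, 159, 159, 157, 158, 158, 158, 159, 159, 158, 159, 160, 158, 160, 159, 161] [166, 166, 167, 167, 165, 167, 166, 168, 159, 133, 88, 105, 129, 133, 120, 107, 122, 146, 162, 167, 166, 165, 156, 133, 140, 157, 162, 163, 161, 159, 161, 160, 162, 162, 161, 162, 164, 161, 162, 161, 160, 163]
200 [204, 208, 205, 175, 133, 153, 158, 134, 107, 119, 131, 151, 159, 161, 160, 162, 161, 161, 160, 160, 160, 163, 164, 161, 162, 162, 163, 161, 160, 137, 87, 85, 124, 138, 148, 154, 157, 156, 154, 153, 
[... 373 characters left out ...]
 164, 164, 164, 166, 166, 165, 160, 104, 74, 116, 135, 147, 156, 156, 155, 155, 156, 156, 158, 155, 155, 155]
185 [126, 127, 128, 126, 118, 104, 88, 89, 89, 88, 88, 90, 86, 90, 90, 87, 90, 90, 89, 91] [152, 151, 153, 150, 153, 152, 152, 153, 152, 150, 152, 146, 144, 151, 155, 159, 157, 159, 157, 158, 157, 158]
195 [126, 124, 127, 126, 130, 127, 118, 99, 87, 88, 90, 88, 87, 87, 91, 88, 90, 87, 91, 89] [151, 153, 153, 154, 151, 152, 156, 151, 152, 148, 146, 150, 155, 157, 158, 155, 158, 156, 158, 158, 157, 156]
80 [125, 126, 127, 126, 128, 124, 100, 81, 100, 131, 140, 147, 148, 149, 150, 152, 150, 150]
560 [160, 161, 158, 159, 160, 157, 142, 94, 81, 111, 133, 145, 151, 152, 153, 152, 152, 155]
```

```bash
python3 - <<'E'
import cv2
im=cv2.imread('pics/w5.png')[100:220,20:640]
a=cv2.resize(im[:, :200],(700,420),interpolation=cv2.INTER_CUBIC)[:290];b=cv2.resize(im[:,420:],(770,420),interpolation=cv2.INTER_CUBIC)[:290,:700]
import numpy as np
cv2.imwrite('pics/w5c.png',np.vstack([a,b]))
E
```

```text
(no output)
```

View pics/w5c.png

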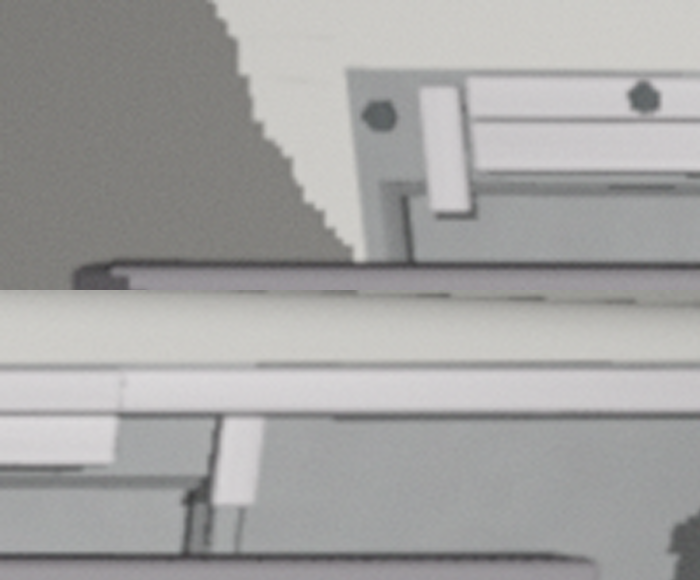

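```bash
python3 - <<'E'
from h import *
import pickle
c=pickle.load(open("c5.pkl","rb"))
p=onz(c,[(136.5,170),(488,170)],.044);f=onz(c,[(200,155),(300,155.5),(400,156)],.044)
print(p.round(4),p[:,1].mean(),np.ptp(p[:,1]));print(f.round(4))
zt=.1627-.0138+.01
a=onz(c,[(42,185),(594,185)],zt);b=onz(c,[(80,176),(200,176.3),(300,176.5),(400,176.5),(560,176.3)],zt)
print(a.round(4),a[:,1].mean(),np.ptp(a[:,1]));print(b.round(4))
E
```

```text
[[ 0.4627 -0.1445  0.044 ]
 [ 0.453   0.103   0.044 ]] -0.020739787803794617 0.24748472544890365
[[ 0.4505 -0.0997  0.044 ]
 [ 0.448  -0.0298  0.044 ]
 [ 0.4456  0.0403  0.044 ]]
[[ 0.4592 -0.137   0.1589]
 [ 0.4498  0.1029  0.1589]] -0.01703596945013501 0.23982846417641926
[[ 0.4546 -0.1203  0.1589]
 [ 0.4525 -0.0686  0.1589]
 [ 0.4509 -0.0251  0.1589]
 [ 0.4492  0.0185  0.1589]
 [ 0.4465  0.0876  0.1589]]
```

servo_tool(
  moves=[
    {"linear": [-0.05,-0.4,-2],"twist": 0},
    {"linear": [0,0,-2.5],"twist": 0},
    {"linear": [0,0,-2.5],"twist": 0},
    {"linear": [0,0,-1.6],"twist": 0},
    {"linear": [0,0,0],"twist": 0},
    {"linear": [0,0,0],"twist": 0},
  ],
)

```text
time_s: 13.4
ee_pos: [0.5045, -0.019, 0.0781]
orientation: [-0.02, 1.0, 0.0, 0.001]
ft_force: [0.6, -0.4, -3.3]
opening: 0.0578
gripper_force: 50.0
```

```bash
python3 - <<'E'
from h import *
im,c=snap("wrist","w6.png")
import pickle
pickle.dump(c,open("c6.pkl","wb"))
s=robot.get_state();print(s['time_s'],s['ee_pos'],s['opening'],s['orientation'],s['ft_force'])
cv2.imwrite('pics/w6c.png',cv2.resize(im[60:330],(800,338)))
E
```

```text
13.45 [ 0.50460112 -0.0192554   0.07823393] 0.057386985117996565 [-2.02648387e-02  9.99794340e-01  6.87573071e-05  7.81009533e-04] [ 0.17835373  0.29805397 -4.11200193]
```

View pics/w6c.png

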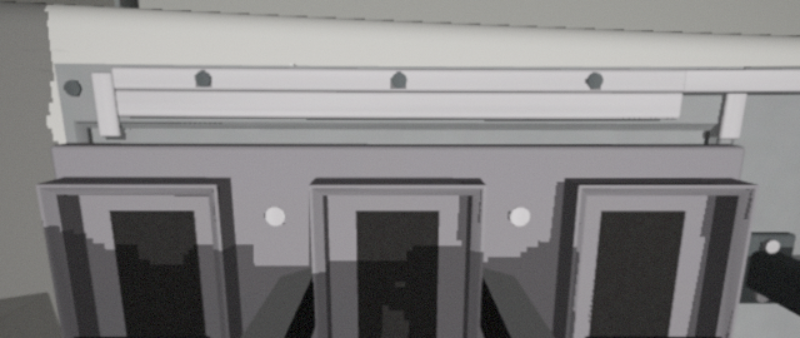

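The adapter sits low over the pocket. Its flange front corners are at full-frame (43,178) and (593,178), and the pocket's floor ends are near (72,168) and (566,168).

```bash
python3 - <<'E'
from h import *
import pickle
c=pickle.load(open("c6.pkl","rb"))
g=cv2.cvtColor(cv2.imread('pics/w6.png'),cv2.COLOR_BGR2GRAY)
print(g[171,56:90].tolist(),g[171,555:590].tolist());print(g[150:184,300].tolist(),g[150:184,480].tolist());print(g[185,34:52].tolist(),g[185,583:603].tolist())
p=onz(c,[(72,170),(565.5,170)],.044);a=onz(c,[(43,185),(594,185)],.0742)
print(p,p[:,1].mean(),np.ptp(p[:,1]));print(a,a[:,1].mean(),np.ptp(a[:,1]))
E
```

```text
[149, 152, 151, 153, 148, 143, 134, 132, 129, 129, 125, 127, 125, 121, 104, 77, 60, 81, 128, 152, 154, 154, 151, 153, 151, 152, 153, 151, 142, 123, 119, 119, 125, 123] [158, 158, 160, 161, 161, 160, 158, 148, 122, 70, 46, 71, 113, 126, 127, 128, 124, 122, 98, 85, 108, 128, 145, 151, 148, 150, 153, 151, 148, 143, 135, 134, 140, 148, 147]
[202, 203, 196, 174, 129, 110, 146, 152, 136, 126, 123, 121, 127, 141, 155, 160, 160, 159, 158, 160, 158, 160, 161, 162, 152, 109, 83, 118, 135, 148, 151, 153, 154, 156] [200, 203, 201, 187, 159, 108, 116, 152, 143, 126, 122, 124, 125, 135, 153, 160, 163, 161, 161, 159, 161, 161, 161, 159, 148, 93, 73, 108, 133, 144, 153, 154, 155, 156]
[124, 125, 127, 126, 125, 125, 124, 123, 132, 142, 148, 146, 146, 146, 150, 147, 148, 147] [150, 149, 151, 152, 148, 152, 149, 152, 150, 147, 146, 144, 148, 151, 152, 155, 156, 152, 154, 153]
[[ 0.45674725 -0.14478804  0.044     ]
 [ 0.44672555  0.10332782  0.044     ]] -0.020730107746300422 0.2481158654230273
[[ 0.46039188 -0.14056699  0.0742    ]
 [ 0.45071399  0.09903964  0.0742    ]] -0.020763674024347673 0.23960663723840514
```

```bash
python3 - <<'E'
from h import *
import pickle
c=pickle.load(open("c6.pkl","rb"))
p=onz(c,[(300,162.8),(480,162.8)],.044);a=onz(c,[(300,177),(480,177)],.0742)
print(p,a); print(proj(c,[p[0]+[0,0,0],p[0]+[.002,0,0]]))
E
```

```text
[[ 0.44829617 -0.03033766  0.044     ]
 [ 0.44475098  0.06013687  0.044     ]] [[ 0.45219587 -0.02899234  0.0742    ]
 [ 0.44910934  0.04934988  0.0742    ]]
[[300.         162.8       ]
 [299.88286183 166.81298885]]
```

servo_tool(
  moves=[
    {"linear": [-0.17,0,0],"twist": 0},
    {"linear": [0,0,-0.8],"twist": 0},
    {"linear": [0,0,0],"twist": 0},
    {"linear": [0,0,-0.5],"twist": 0},
    {"linear": [0,0,-0.4],"twist": 0},
    {"linear": [0,0,-0.3],"twist": 0},
    {"linear": [0,0,0],"twist": 0},
    {"linear": [0,0,0],"twist": 0},
  ],
)

```text
time_s: 14.45
ee_pos: [0.502, -0.0196, 0.0578]
orientation: [-0.02, 1.0, -0.0, -0.0]
ft_force: [-2.5, 0.0, 5.5]
opening: 0.0573
gripper_force: 50.0
```

servo_tool(
  moves=[
    {"linear": [0,0,0],"twist": 0},
    {"linear": [0,0,0],"twist": 0},
    {"linear": [0,0,0],"twist": 0},
    {"linear": [0,0,1],"twist": 0},
    {"linear": [0,0,3],"twist": 0},
    {"linear": [0,0,5],"twist": 0},
    {"linear": [0,0,5],"twist": 0},
    {"linear": [0,0,5],"twist": 0},
    {"linear": [0,0,0],"twist": 0},
    {"linear": [0,0,0],"twist": 0},
  ],
  fingers=0.79,
)

```text
time_s: 15.7
ee_pos: [0.5016, -0.0199, 0.2474]
orientation: [-0.02, 1.0, -0.0, -0.0]
ft_force: [-0.2, -0.1, -0.4]
opening: 0.0743
gripper_force: 0.0
```

```bash
python3 - <<'E'
from h import *
im,c=snap("wrist","w7.png")
import pickle
pickle.dump(c,open("c7.pkl","wb"))
s=robot.get_state();print(s['time_s'],s['ee_pos'],s['opening'],s['orientation'],s['ft_force'])
g=cv2.cvtColor(im,cv2.COLOR_BGR2GRAY)
m=((g<60)*255).astype(np.uint8)
k,_=cv2.findContours(m,cv2.RETR_EXTERNAL,cv2.CHAIN_APPROX_NONE)
for q in k:
    if cv2.contourArea(q)>500: (ct,sz,a)=cv2.minAreaRect(q);print(np.round(ct),np.round(sz),round(a),onz(c,[ct],.054)[0].round(4))
E
```

```text
15.75 [ 0.50122126 -0.01985428  0.24672503] 0.0742259751706773 [-2.00499707e-02  9.99798567e-01 -1.02177607e-04 -9.02411476e-04] [ 0.06286065  0.05781578 -0.40646905]
[320. 377.] [639. 204.] 0 [ 0.6684 -0.0116  0.054 ]
[537. 220.] [137.  39.] 4 [0.4996 0.179  0.054 ]
[415. 214.] [32. 64.] 3 [0.4984 0.0682 0.054 ]
[318. 214.] [64. 32.] 90 [ 0.502  -0.0198  0.054 ]
[221. 214.] [66. 33.] 87 [ 0.5055 -0.1077  0.054 ]
[329.  18.] [ 36. 132.] 90 [ 0.3407 -0.0173  0.054 ]
[132.  46.] [94. 10.] 86 [ 0.3687 -0.1779  0.054 ]
```

View pics/w7.png

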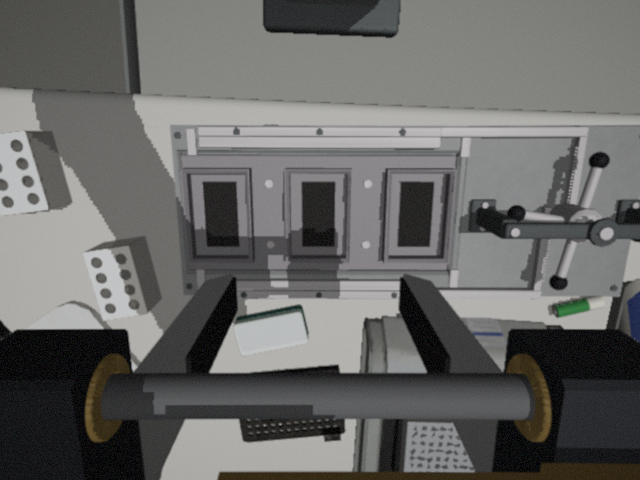

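The adapter is seated: pad centres give (0.502,-0.0198), yaw 2.3°, with the flange even inside the pocket. Two blocks lie at (20,172) and (115,280). Next, winding the capstan clockwise.

servo_tool(
  moves=[
    {"linear": [-0.9,4.7,0],"twist": 0},
    {"linear": [-0.9,4.7,0],"twist": 0},
    {"linear": [-0.9,4.7,0],"twist": 0},
    {"linear": [-0.75,4.6,0],"twist": 0},
    {"linear": [0,0,-5],"twist": 0},
    {"linear": [0,0,-4],"twist": 0},
    {"linear": [0,0,0],"twist": 0},
    {"linear": [0,0,-3],"twist": 0},
    {"linear": [0,0,-3],"twist": 0},
    {"linear": [0,0,-2.2],"twist": 0},
    {"linear": [0,0,0],"twist": 0},
    {"linear": [0,0,0],"twist": 0},
  ],
  fingers=0,
)

```text
time_s: 17.25
ee_pos: [0.4685, 0.1678, 0.0767]
orientation: [-0.02, 1.0, 0.0, 0.001]
ft_force: [0.1, 0.0, 0.4]
opening: 0.0004
gripper_force: 0.0
```

servo_tool(
  moves=[
    {"linear": [-0.95,1.05,0],"twist": 0},
    {"linear": [-0.3,1,0],"twist": 0},
    {"linear": [0,0.7,0],"twist": 0},
    {"linear": [0,0.7,0],"twist": 0},
    {"linear": [0.15,0.65,0],"twist": 0},
    {"linear": [0.35,0.65,0],"twist": 0},
    {"linear": [0.6,0.8,0],"twist": 0},
    {"linear": [0.4,0.3,0],"twist": 0},
    {"linear": [0.4,0.3,0],"twist": 0},
    {"linear": [0,0,0],"twist": 0},
    {"linear": [0,0,0],"twist": 0},
  ],
)

```text
time_s: 18.62
ee_pos: [0.4742, 0.2281, 0.0753]
orientation: [-0.02, 1.0, -0.001, -0.0]
ft_force: [-0.8, -4.9, -0.5]
opening: 0.0004
gripper_force: 2.2
```

servo_tool(
  moves=[
    {"linear": [-0.3,-0.3,1],"twist": 0},
    {"linear": [-0.3,-0.2,2.3],"twist": 0},
    {"linear": [0,-3,0],"twist": 0},
    {"linear": [0.3,-3,0],"twist": 0},
    {"linear": [0,0,0],"twist": 0},
    {"linear": [0,0,-1.6],"twist": 0},
    {"linear": [0,0,-1.7],"twist": 0},
    {"linear": [0,0,0],"twist": 0},
  ],
)

```text
time_s: 19.62
ee_pos: [0.47, 0.1655, 0.0741]
orientation: [-0.021, 1.0, 0.0, -0.001]
ft_force: [-0.9, -0.4, 0.0]
opening: 0.0006
gripper_force: 0.0
```

servo_tool(
  moves=[
    {"linear": [-1.05,1.25,0],"twist": 0},
    {"linear": [-0.3,1,0],"twist": 0},
    {"linear": [0,0.7,0],"twist": 0},
    {"linear": [0,0.7,0],"twist": 0},
    {"linear": [0.15,0.65,0],"twist": 0},
    {"linear": [0.35,0.65,0],"twist": 0},
    {"linear": [0.6,0.8,0],"twist": 0},
    {"linear": [0.4,0.3,0],"twist": 0},
    {"linear": [0.4,0.3,0],"twist": 0},
    {"linear": [0,0,0],"twist": 0},
    {"linear": [0,0,0],"twist": 0},
  ],
)

```text
time_s: 21.0
ee_pos: [0.4747, 0.227, 0.0753]
orientation: [-0.02, 1.0, -0.001, -0.001]
ft_force: [-4.1, -3.7, 2.0]
opening: 0.0005
gripper_force: 2.6
```

servo_tool(
  moves=[
    {"linear": [-0.3,-0.3,1],"twist": 0},
    {"linear": [-0.3,-0.2,2.3],"twist": 0},
    {"linear": [0,-3,0],"twist": 0},
    {"linear": [0.3,-3,0],"twist": 0},
    {"linear": [0,0,0],"twist": 0},
    {"linear": [0,0,-1.6],"twist": 0},
    {"linear": [0,0,-1.7],"twist": 0},
    {"linear": [0,0,0],"twist": 0},
    {"linear": [-1.05,1.25,0],"twist": 0},
    {"linear": [-0.3,0.7,0],"twist": 0},
    {"linear": [0,0,0],"twist": 0},
  ],
)

```text
time_s: 22.38
ee_pos: [0.4642, 0.173, 0.0757]
orientation: [-0.017, 1.0, -0.007, 0.002]
ft_force: [12.1, -18.6, -3.5]
opening: 0.0003
gripper_force: 10.5
```

servo_tool(
  moves=[
    {"linear": [0.3,-0.7,0],"twist": 0},
    {"linear": [0.4,-0.6,0],"twist": 0},
    {"linear": [0,0,3],"twist": 0},
    {"linear": [0,0,5],"twist": 0},
    {"linear": [0,0,5],"twist": 0},
    {"linear": [1,-4.6,4.2],"twist": 0},
    {"linear": [1,-4.6,0],"twist": 0},
    {"linear": [0.5,-4.6,0],"twist": 0},
    {"linear": [0.5,-4.6,0],"twist": 0},
    {"linear": [0,0,0],"twist": 0},
    {"linear": [0,0,0],"twist": 0},
  ],
  fingers=0.79,
)

```text
time_s: 23.75
ee_pos: [0.497, -0.0127, 0.2475]
orientation: [-0.021, 1.0, 0.001, 0.0]
ft_force: [0.1, 0.3, -1.1]
opening: 0.0741
gripper_force: 0.0
```

```bash
python3 - <<'E'
from h import *
im,c=snap("wrist","w8.png")
import pickle
pickle.dump(c,open("c8.pkl","wb"))
s=robot.get_state();print(s['time_s'],s['ee_pos'],s['opening'],s['orientation'],s['ft_force'])
g=cv2.cvtColor(im,cv2.COLOR_BGR2GRAY)
m=((g<60)*255).astype(np.uint8)
k,_=cv2.findContours(m,cv2.RETR_EXTERNAL,cv2.CHAIN_APPROX_NONE)
for q in k:
    if cv2.contourArea(q)>60: (ct,sz,a)=cv2.minAreaRect(q);print(np.round(ct),np.round(sz),round(a),onz(c,[ct],.054)[0].round(4))
for u in (265,318,365): print(u,g[115:300,u].tolist())
E
```

```text
23.8 [ 0.49698427 -0.01236664  0.24749186] 0.0738091983065381 [-2.15023189e-02  9.99768596e-01  4.90960538e-04  4.03788983e-04] [-0.64007587  0.03183535  0.88809903]
[566. 288.] [17. 12.] 10 [0.5592 0.2251 0.054 ]
[320. 377.] [639. 204.] 0 [ 0.6642 -0.0039  0.054 ]
[310. 262.] [ 5. 55.] 90 [ 0.5431 -0.0175  0.054 ]
[622. 218.] [25. 34.] 90 [0.4898 0.2618 0.054 ]
[244. 235.] [ 3. 60.] 0 [ 0.52   -0.0791  0.054 ]
[527. 220.] [133.  51.] 4 [0.4953 0.1771 0.054 ]
[406. 218.] [32. 65.] 3 [0.4985 0.0682 0.054 ]
[310. 218.] [63. 33.] 90 [ 0.5021 -0.0199  0.054 ]
[213. 218.] [65. 33.] 87 [ 0.5057 -0.1076  0.054 ]
[427. 232.] [ 43. 101.] 35 [0.5105 0.0882 0.054 ]
[192. 233.] [103.  47.] 54 [ 0.5205 -0.1273  0.054 ]
[566. 166.] [15. 22.] 63 [0.4463 0.2037 0.054 ]
[326.  19.] [ 38. 132.] 90 [ 0.3372 -0.0125  0.054 ]
[129.  48.] [98. 10.] 86 [ 0.3662 -0.1729  0.054 ]
265 [176, 176, 177, 176, 176, 177, 176, 179, 177, 177, 178, 178, 176, 164, 116, 128, 139, 140, 141, 140, 139, 141, 139, 141, 140, 139, 140, 141, 137, 137, 138, 139, 136, 128, 114, 154, 181, 183, 181, 179, 177, 178, 175, 155, 141, 16
[... 1715 characters left out ...]
, 159, 181, 186, 183, 182, 179, 176, 176, 177, 176, 154, 118, 125, 136, 135, 137, 134, 134, 136, 136, 136, 135, 137, 135, 137, 135, 136, 135, 135, 134, 136, 134, 135, 136, 135, 137, 136, 134, 136, 135, 137, 133, 135, 135, 137, 135, 136, 136, 132, 135, 133, 133, 134, 131, 135, 134, 131, 135, 134, 136, 135, 134, 133, 133, 134, 133, 134, 135, 133, 134, 134, 133, 133, 133, 135, 133, 134, 131, 133, 135, 131, 131, 133, 133, 131, 131, 132, 131, 134, 132, 130, 132, 132, 133, 130, 132, 133, 131, 132, 131, 130, 135, 130, 133, 132, 133, 132, 125, 96, 107, 155, 174, 176, 176, 174, 171, 172, 174, 167, 136, 149, 172, 176, 174, 173, 175, 170, 141, 128, 134, 131, 132, 131, 130, 126, 132, 131, 130, 138, 161]
```

View pics/w8.png

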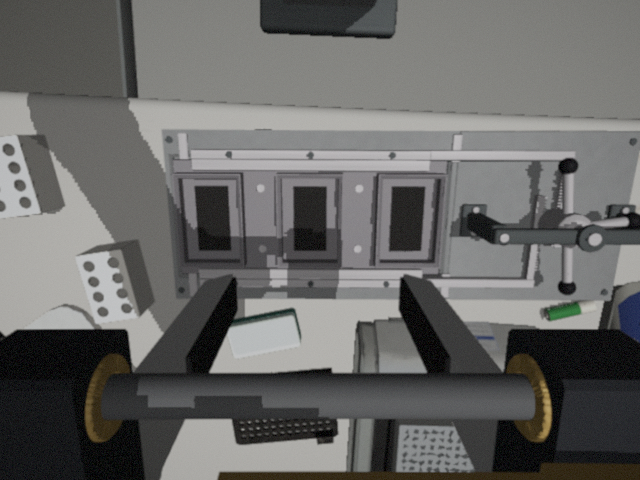

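The jaws lie over the adapter's long edges: inner lip edges at rows 170 and 269 (u=365). The balls are at (568,165) and (567,288). I'll measure the gap.

```bash
python3 - <<'E'
from h import *
import pickle
c=pickle.load(open("c8.pkl","rb"))
for u,a,b in ((365,170.3,268.7),(318,170,None),(265,169.3,269)):
    if b:
        p=onz(c,[(u,a),(u,b)],.062);print(p.round(4),np.hypot(*(p[1]-p[0])[:2]))
B=onz(c,[(568,165.5),(567,288)],.086);d=B[0]-B[1];print(B,np.hypot(*d[:2]),np.degrees(np.arctan2(d[1],d[0])))
s=robot.get_state();print(s['time_s'])
# blocks: white tops
im=cv2.imread('pics/w8.png')
for n in ("scene","side"):
    pass
E
```

```text
[[0.456  0.0267 0.062 ]
 [0.5454 0.0329 0.062 ]] 0.08965707387195675
[[ 0.4587 -0.0599  0.062 ]
 [ 0.5495 -0.059   0.062 ]] 0.09078414893996761
[[0.44380188 0.18599424 0.086     ]
 [0.54766324 0.20498661 0.086     ]] 0.10558358390203385 -169.63723527889135
23.8
```

The lip gap is 90 mm, which is the home value, and the last push met about 22 N. Now for the tug test.

servo_tool(
  moves=[
    {"linear": [0.5,-0.75,-4],"twist": 0},
    {"linear": [0,0,-4.5],"twist": 0},
    {"linear": [0,0,-4.5],"twist": 0},
    {"linear": [0,0,-3],"twist": 0},
    {"linear": [0,0,0],"twist": 0},
    {"linear": [0,0,-1.5],"twist": 0},
    {"linear": [0,0,-1.2],"twist": 0},
    {"linear": [0,0,0],"twist": 0},
    {"linear": [0,0,0],"twist": 0},
  ],
)

```text
time_s: 24.92
ee_pos: [0.5023, -0.0222, 0.0604]
orientation: [-0.02, 1.0, -0.0, 0.0]
ft_force: [0.0, -0.6, -0.4]
opening: 0.0739
gripper_force: 0.0
```

servo_tool(
  moves=[
    {"linear": [0,0.2,-0.2],"twist": 0},
    {"linear": [0,0,0],"twist": 0},
    {"linear": [0,0,0],"twist": 0},
    {"linear": [0,0,0],"twist": 0},
    {"linear": [0,0,0],"twist": 0},
    {"linear": [0,0,0],"twist": 0},
  ],
  fingers=0,
  grip_force=55,
)

```text
time_s: 25.68
ee_pos: [0.5022, -0.0199, 0.0582]
orientation: [-0.02, 1.0, 0.0, 0.0]
ft_force: [-0.8, 1.2, 2.7]
opening: 0.0574
gripper_force: 55.0
```

servo_tool(
  moves=[
    {"linear": [0,0,0.1],"twist": 0},
    {"linear": [0,0,0.1],"twist": 0},
    {"linear": [0,0,0.1],"twist": 0},
    {"linear": [0,0,0.1],"twist": 0},
    {"linear": [0,0,0],"twist": 0},
    {"linear": [0,0,0],"twist": 0},
  ],
)

```text
time_s: 26.42
ee_pos: [0.5016, -0.0206, 0.0604]
orientation: [-0.02, 1.0, 0.0, -0.001]
ft_force: [4.5, 0.2, -25.3]
opening: 0.0573
gripper_force: 55.0
```

servo_tool(
  moves=[
    {"linear": [0,0,-0.07],"twist": 0},
    {"linear": [0,0,0],"twist": 0},
  ],
)

```text
time_s: 26.68
ee_pos: [0.5016, -0.0206, 0.0604]
orientation: [-0.02, 1.0, 0.0, -0.001]
ft_force: [5.4, -0.9, -26.4]
opening: 0.0572
gripper_force: 55.0
```

servo_tool(
  moves=[
    {"linear": [0,0,-0.05],"twist": 0},
    {"linear": [0,0,0],"twist": 0},
  ],
)

```text
time_s: 26.92
ee_pos: [0.5016, -0.0206, 0.0604]
orientation: [-0.02, 1.0, -0.0, -0.001]
ft_force: [4.0, -1.7, -25.9]
opening: 0.0577
gripper_force: 55.0
```

servo_tool(
  moves=[
    {"linear": [0,0,-0.06],"twist": 0},
    {"linear": [0,0,0],"twist": 0},
  ],
)

```text
time_s: 27.18
ee_pos: [0.5016, -0.0206, 0.0603]
orientation: [-0.02, 1.0, -0.0, -0.0]
ft_force: [2.6, -3.2, -19.4]
opening: 0.0573
gripper_force: 55.0
```

servo_tool(
  moves=[
    {"linear": [0,0,-0.04],"twist": 0},
    {"linear": [0,0,0],"twist": 0},
  ],
)

```text
time_s: 27.42
ee_pos: [0.5017, -0.0206, 0.0603]
orientation: [-0.02, 1.0, -0.0, -0.0]
ft_force: [-0.1, -3.7, -10.6]
opening: 0.0572
gripper_force: 55.0
```

servo_tool(
  moves=[
    {"linear": [0,0,0.015],"twist": 0},
    {"linear": [0,0,0],"twist": 0},
    {"linear": [0,0,0],"twist": 0},
    {"linear": [0,0,0],"twist": 0},
  ],
)

```text
time_s: 27.92
ee_pos: [0.502, -0.0198, 0.0603]
orientation: [-0.02, 1.0, 0.0, 0.0]
ft_force: [-1.1, -2.3, -6.8]
opening: 0.0572
gripper_force: 55.0
```

servo_tool(
  moves=[
    {"linear": [0,0,0.06],"twist": 0},
    {"linear": [0,0,0],"twist": 0},
    {"linear": [0,0,0],"twist": 0},
  ],
)

```text
time_s: 28.3
ee_pos: [0.502, -0.0198, 0.0603]
orientation: [-0.02, 1.0, 0.0, -0.0]
ft_force: [-0.4, -0.7, -16.5]
opening: 0.0575
gripper_force: 55.0
```

servo_tool(
  moves=[
    {"linear": [0,0,-0.01],"twist": 0},
    {"linear": [0,0,0],"twist": 0},
    {"linear": [0,0,0],"twist": 0},
    {"linear": [0,0,0],"twist": 0},
  ],
)

```text
time_s: 28.8
ee_pos: [0.502, -0.0198, 0.0603]
orientation: [-0.02, 1.0, 0.0, -0.0]
ft_force: [0.5, 1.4, -18.7]
opening: 0.0571
gripper_force: 55.0
```

The jaws hold: the adapter rose only the 2 mm of lip clearance under 13–15 N net. I'll set it down and release.

servo_tool(
  moves=[
    {"linear": [0,0,-0.1],"twist": 0},
    {"linear": [0,0,-0.1],"twist": 0},
    {"linear": [0,0,-0.08],"twist": 0},
    {"linear": [0,0,0],"twist": 0},
    {"linear": [0,0,0],"twist": 0},
  ],
)

```text
time_s: 29.42
ee_pos: [0.5028, -0.0201, 0.0583]
orientation: [-0.02, 1.0, -0.0, 0.001]
ft_force: [0.5, 0.2, -0.1]
opening: 0.057
gripper_force: 55.0
```

servo_tool(
  moves=[
    {"linear": [0,0,0],"twist": 0},
    {"linear": [0,0,0],"twist": 0},
    {"linear": [0,0,0],"twist": 0},
    {"linear": [0,0,1],"twist": 0},
    {"linear": [0,0,3],"twist": 0},
    {"linear": [0,0,5],"twist": 0},
    {"linear": [0,-4,5],"twist": 0},
    {"linear": [0,-5,5],"twist": 0},
    {"linear": [0,-5,0],"twist": 0},
    {"linear": [0,0,0],"twist": 0},
    {"linear": [0,0,0],"twist": 0},
  ],
  fingers=0.79,
)

```text
time_s: 30.8
ee_pos: [0.5017, -0.1527, 0.241]
orientation: [-0.02, 1.0, 0.0, -0.0]
ft_force: [-0.0, 0.4, -0.0]
opening: 0.0741
gripper_force: 0.0
```

```bash
python3 - <<'E'
from h import *
im,c=snap("wrist","w9.png")
import pickle
pickle.dump(c,open("c9.pkl","wb"))
s=robot.get_state();print(s['time_s'],s['ee_pos'],s['opening'],s['orientation'],s['ft_force'])
g=cv2.cvtColor(im,cv2.COLOR_BGR2GRAY)
# dark wells: small round blobs
m=((g<95)*255).astype(np.uint8)
k,_=cv2.findContours(m,cv2.RETR_LIST,cv2.CHAIN_APPROX_NONE)
for q in k:
    a=cv2.contourArea(q);(ct,sz,an)=cv2.minAreaRect(q)
    if 25<a<300 and max(sz)/min(sz)<1.6: print(np.round(ct,1),a,onz(c,[ct],.04)[0].round(4))
    elif a>500: print('big',np.round(ct),np.round(sz),onz(c,[ct],.054)[0].round(4))
E
```

```text
30.85 [ 0.50190801 -0.15197877  0.24086316] 0.07395788055982616 [-2.09085856e-02  9.99781275e-01  4.76909614e-04 -7.48186594e-05] [-0.14879809  0.39351661 -0.47123393]
big [337. 444.] [263.  55.] [ 0.7417 -0.1226  0.054 ]
[266.5 311.5] 45.0 [ 0.6031 -0.199   0.04  ]
[263. 296.] 58.0 [ 0.5869 -0.2025  0.04  ]
[260.3 281.3] 77.5 [ 0.5718 -0.2053  0.04  ]
[257. 266.] 73.5 [ 0.5565 -0.2085  0.04  ]
big [265. 268.] [81. 45.] [ 0.5534 -0.1995  0.054 ]
big [320. 360.] [238. 639.] [ 0.6458 -0.1451  0.054 ]
big [624. 224.] [37. 31.] [0.4999 0.1196 0.054 ]
[149.  208.5] 91.0 [ 0.5047 -0.3079  0.04  ]
[175. 205.] 89.5 [ 0.5005 -0.284   0.04  ]
big [565. 221.] [35. 71.] [0.4991 0.0678 0.054 ]
big [466. 221.] [34. 68.] [ 0.5025 -0.02    0.054 ]
big [367. 221.] [34. 66.] [ 0.5059 -0.1081  0.054 ]
[145.  191.5] 93.0 [ 0.4891 -0.3106  0.04  ]
[171.3 187.8] 90.5 [ 0.4847 -0.2866  0.04  ]
big [473. 223.] [61. 95.] [ 0.5037 -0.0131  0.054 ]
big [442. 214.] [ 57. 140.] [ 0.4966 -0.0423  0.054 ]
[140.5 173.5] 96.0 [ 0.473  -0.3136  0.04  ]
[167.  170.5] 95.5 [ 0.4693 -0.2897  0.04  ]
big [361. 233.] [ 79. 139.] [ 0.5171 -0.113   0.054 ]
big [560. 217.] [ 97. 130.] [0.495  0.0628 0.054 ]
[136.5 156. ] 100.5 [ 0.4576 -0.316   0.04  ]
[163. 152.] 98.5 [ 0.4531 -0.2924  0.04  ]
big [187. 174.] [82. 15.] [ 0.4704 -0.2673  0.054 ]
big [ 18. 166.] [102.  36.] [ 0.4695 -0.4114  0.054 ]
big [382.  19.] [ 38. 138.] [ 0.3415 -0.1078  0.054 ]
big [94. 52.] [105. 188.] [ 0.376  -0.3382  0.054 ]
```

Both blocks' wells are found numerically. I'll use the last picture as a montage to check for a third block and see block 1's orientation.

```bash
python3 - <<'E'
from h import *
a,_=snap("scene");b,_=snap("side");w=cv2.imread('pics/w9.png')
r=lambda i,s:cv2.resize(i,s,interpolation=cv2.INTER_CUBIC)
t=np.hstack([r(a[120:240,260:460],(400,240)),r(b[140:260,250:450],(400,240))])
u=np.hstack([r(w[120:330,0:320],(500,328)),r(cv2.imread('pics/wrist0.png')[330:480,60:360],(300,150)).repeat(1,0)[:150]if 0 else np.vstack([r(cv2.imread('pics/wrist0.png')[330:480,60:360],(300,150)),r(w[235:325,225:315],(300,178))])])
cv2.imwrite('pics/m.png',np.vstack([t,u]))
E
```

```text
(no output)
```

View pics/m.png

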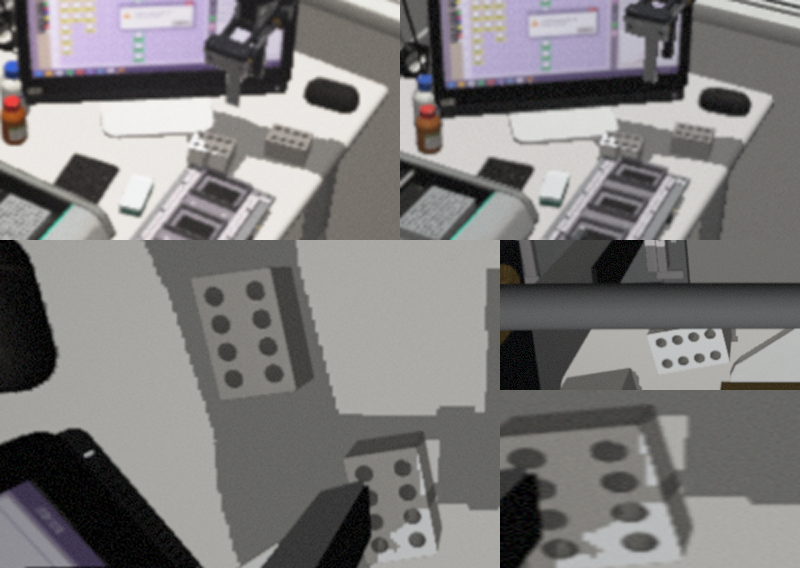

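Only two blocks are on the bench: one at scene-crop (212,148) and one at (288,138). In w9, block 1's detected row is its right-hand row. Now hovering over block 2.

servo_tool(
  moves=[
    {"linear": [-0.8,-5,0],"twist": 3.7},
    {"linear": [-0.8,-5,0],"twist": 3.7},
    {"linear": [-0.7,-4.8,-2.5],"twist": 0},
    {"linear": [0,0,-5],"twist": 0},
    {"linear": [0,0,0],"twist": 0},
    {"linear": [0,0,0],"twist": 0},
  ],
)

```text
time_s: 31.7
ee_pos: [0.4806, -0.3, 0.1671]
orientation: [-0.086, 0.996, -0.0, 0.001]
ft_force: [-0.3, -0.9, 0.4]
opening: 0.0743
gripper_force: 0.0
```

```bash
cat > wells.py <<'E'
from h import *
import sys
z=float(sys.argv[1]) if len(sys.argv)>1 else .04
im,c=snap("wrist","w_%d.png"%(robot.get_state()['time_s']*100))
s=robot.get_state();q=s['orientation'];print(s['time_s'],np.round(s['ee_pos'],4),s['opening'],'yaw',90-2*np.degrees(np.arctan2(q[0],q[1])))
g=cv2.cvtColor(im,cv2.COLOR_BGR2GRAY);P=[]
for th in (60,75,90,110):
    k,_=cv2.findContours(((g<th)*255).astype(np.uint8),cv2.RETR_LIST,cv2.CHAIN_APPROX_NONE)
    for q in k:
        a=cv2.contourArea(q);(ct,sz,an)=cv2.minAreaRect(q)
        if 40<a<500 and max(sz)/min(sz)<1.5 and a>.65*sz[0]*sz[1]:
            p=onz(c,[ct],z)[0]
            if np.linalg.norm(p[:2]-s['ee_pos'][:2])<.06 and all(np.linalg.norm(p-r)>.008 for r in P): P.append(p);print(np.round(ct),a,p.round(4))
P=np.array(P);m=P.mean(0);d=np.linalg.svd((P-m)[:,:2])[2][0];print(len(P),'centre',m.round(4),'long axis deg',np.degrees(np.arctan(d[1]/d[0])))
E
python3 wells.py
```

```text
31.75 [ 0.4809 -0.3004  0.1677] 0.07438503454158027 yaw 99.84366490339822
[334. 260.] 72.5 [ 0.5017 -0.2837  0.04  ]
[302. 259.] 78.0 [ 0.5056 -0.3078  0.04  ]
[334. 240.] 89.5 [ 0.4859 -0.2863  0.04  ]
[302. 240.] 87.5 [ 0.4901 -0.3106  0.04  ]
4 centre [ 0.4958 -0.2971  0.04  ] long axis deg -80.68559560063711
```

servo_tool(
  moves=[
    {"linear": [-0.1,0,-4.5],"twist": 0},
    {"linear": [0,0,-4.5],"twist": 0},
    {"linear": [0,0,-3],"twist": 0},
    {"linear": [0,0,-2.6],"twist": 0},
    {"linear": [0,0,0],"twist": 0},
    {"linear": [0,0,0],"twist": 0},
  ],
)

```text
time_s: 32.5
ee_pos: [0.4798, -0.3016, 0.0216]
orientation: [-0.085, 0.996, -0.001, 0.001]
ft_force: [-0.6, 0.7, -0.2]
opening: 0.0743
gripper_force: 0.0
```

servo_tool(
  moves=[
    {"linear": [0,0,0],"twist": 0},
    {"linear": [0,0,0],"twist": 0},
    {"linear": [0,0,0],"twist": 0},
    {"linear": [0,0,0],"twist": 0},
    {"linear": [0,0,0],"twist": 0},
  ],
  fingers=0,
  grip_force=40,
)

```text
time_s: 33.12
ee_pos: [0.4782, -0.301, 0.0201]
orientation: [-0.085, 0.996, 0.0, 0.0]
ft_force: [0.2, 1.3, 6.0]
opening: 0.0456
gripper_force: 40.0
```

servo_tool(
  moves=[
    {"linear": [0,0,2],"twist": 0},
    {"linear": [0,0,4],"twist": 0},
    {"linear": [0,0,5],"twist": 0},
    {"linear": [0.5,5,0],"twist": -3.7},
    {"linear": [0.5,5,0],"twist": -3.7},
    {"linear": [0.5,5,0],"twist": 0},
    {"linear": [0.5,5,0],"twist": 0},
    {"linear": [0.3,5,0],"twist": 0},
    {"linear": [0,3.1,0],"twist": 0},
    {"linear": [0,0,0],"twist": 0},
    {"linear": [0,0,0],"twist": 0},
  ],
)

```text
time_s: 34.5
ee_pos: [0.5006, -0.0215, 0.1293]
orientation: [-0.02, 1.0, -0.0, -0.001]
ft_force: [0.9, -0.5, -3.3]
opening: 0.0459
gripper_force: 40.0
```

```bash
python3 wells.py 0.1512; python3 -c "
from h import *
print(robot.get_state()['ft_force'])"
```

```text
34.55 [ 0.5007 -0.022   0.1293] 0.04539075158693361 yaw 92.20120949862121
[347. 331.] 421.0 [ 0.5081 -0.0094  0.1512]
[289. 331.] 418.5 [ 0.509  -0.0331  0.1512]
[288. 295.] 441.0 [ 0.4932 -0.0339  0.1512]
[347. 295.] 445.0 [ 0.4923 -0.0101  0.1512]
[349. 260.] 348.5 [ 0.4774 -0.01    0.1512]
[288. 259.] 394.5 [ 0.4781 -0.0343  0.1512]
6 centre [ 0.493  -0.0218  0.1512] long axis deg -1.3771557889369805
[ 0.22654557 -0.88780357 -2.95456424]
```

servo_tool(
  moves=[
    {"linear": [0.1,0.17,-2],"twist": 0.5},
    {"linear": [0,0,-1.4],"twist": 0},
    {"linear": [0,0,0],"twist": 0},
    {"linear": [0,0,0],"twist": 0},
    {"linear": [0,0,-0.5],"twist": 0},
    {"linear": [0,0,0],"twist": 0},
  ],
)

```text
time_s: 35.3
ee_pos: [0.5019, -0.0188, 0.0907]
orientation: [-0.024, 1.0, -0.0, -0.0]
ft_force: [-0.3, -0.4, -3.1]
opening: 0.0458
gripper_force: 40.0
```

servo_tool(
  moves=[
    {"linear": [0,-0.1,0],"twist": 0},
    {"linear": [0,0,-0.4],"twist": 0},
    {"linear": [0,0,-0.4],"twist": 0},
    {"linear": [0,0,-0.4],"twist": 0},
    {"linear": [0,0,-0.35],"twist": 0},
    {"linear": [0,0,0],"twist": 0},
    {"linear": [0,0,0],"twist": 0},
  ],
)

```text
time_s: 36.17
ee_pos: [0.5021, -0.0197, 0.0753]
orientation: [-0.024, 1.0, 0.0, 0.0]
ft_force: [-0.1, 0.7, -3.1]
opening: 0.046
gripper_force: 40.0
```

servo_tool(
  moves=[
    {"linear": [0,0,-0.12],"twist": 0},
    {"linear": [0,0,0],"twist": 0},
    {"linear": [0,0,0],"twist": 0},
  ],
)

```text
time_s: 36.55
ee_pos: [0.5022, -0.0197, 0.0741]
orientation: [-0.024, 1.0, 0.0, 0.0]
ft_force: [0.8, -0.1, -1.9]
opening: 0.0458
gripper_force: 40.0
```

servo_tool(
  moves=[
    {"linear": [0,0,0],"twist": 0},
    {"linear": [0,0,0],"twist": 0},
    {"linear": [0,0,0],"twist": 0},
    {"linear": [0,0,2],"twist": 0},
    {"linear": [0,0,4],"twist": 0},
    {"linear": [2,-4.9,3.3],"twist": 4.4},
    {"linear": [2,-4.9,0],"twist": 4.4},
    {"linear": [2,-4.9,0],"twist": 0},
    {"linear": [2,-4.9,0],"twist": 0},
    {"linear": [0,0,0],"twist": 0},
    {"linear": [0,0,0],"twist": 0},
  ],
  fingers=0.75,
)

```text
time_s: 37.92
ee_pos: [0.5816, -0.2147, 0.1667]
orientation: [-0.101, 0.995, 0.001, -0.0]
ft_force: [0.0, 0.4, -0.6]
opening: 0.0705
gripper_force: 0.0
```

```bash
sed -i 's/norm(p\[:2\]-s/norm(p[:2]-np.array(s/; s/\[:2\])<.06/[:2]))<.07/' wells.py; python3 wells.py
```

```text
37.975 [ 0.5817 -0.214   0.167 ] 0.07034595932343148 yaw 101.70070760857442
[332. 262.] 78.0 [ 0.6038 -0.1988  0.04  ]
[300. 262.] 81.5 [ 0.6083 -0.2226  0.04  ]
[300. 242.] 68.5 [ 0.5933 -0.2256  0.04  ]
[333. 242.] 89.0 [ 0.5885 -0.2016  0.04  ]
[334. 223.] 78.0 [ 0.5734 -0.2041  0.04  ]
[301. 222.] 81.0 [ 0.5778 -0.2282  0.04  ]
6 centre [ 0.5909 -0.2135  0.04  ] long axis deg 0.131322468758041
```

servo_tool(
  moves=[
    {"linear": [0.1,-0.1,-4.5],"twist": -1.5},
    {"linear": [0,0,-4.5],"twist": 0},
    {"linear": [0,0,-3],"twist": 0},
    {"linear": [0,0,-2.5],"twist": 0},
    {"linear": [0,0,0],"twist": 0},
    {"linear": [0,0,0],"twist": 0},
  ],
)

```text
time_s: 38.72
ee_pos: [0.5839, -0.2157, 0.0232]
orientation: [-0.089, 0.996, -0.0, 0.001]
ft_force: [-0.4, -0.3, 0.4]
opening: 0.0706
gripper_force: 0.0
```

servo_tool(
  moves=[
    {"linear": [0,0,0],"twist": 0},
    {"linear": [0,0,0],"twist": 0},
    {"linear": [0,0,0],"twist": 0},
    {"linear": [0,0,0],"twist": 0},
    {"linear": [0,0,0],"twist": 0},
  ],
  fingers=0,
  grip_force=40,
)

```text
time_s: 39.35
ee_pos: [0.5834, -0.2158, 0.0228]
orientation: [-0.088, 0.996, 0.0, 0.0]
ft_force: [-1.0, 2.1, 4.7]
opening: 0.0455
gripper_force: 40.0
```

servo_tool(
  moves=[
    {"linear": [0,0,2],"twist": 0},
    {"linear": [0,0,4],"twist": 0},
    {"linear": [0,0,4.7],"twist": 0},
    {"linear": [-2.6,3.6,0],"twist": -4},
    {"linear": [-2.6,3.6,0],"twist": -3.8},
    {"linear": [-2.6,3.6,0],"twist": 0},
    {"linear": [0,0,0],"twist": 0},
    {"linear": [0,0,0],"twist": 0},
  ],
)

```text
time_s: 40.35
ee_pos: [0.5058, -0.1097, 0.1297]
orientation: [-0.02, 1.0, -0.001, 0.001]
ft_force: [-0.1, 0.1, -2.9]
opening: 0.0456
gripper_force: 39.9
```

```bash
python3 wells.py 0.147; python3 -c "
from h import *
print(robot.get_state()['ft_force'])"
```

```text
40.4 [ 0.5059 -0.1101  0.1295] 0.04519709492968624 yaw 92.21977077879156
[180. 372.] 48.5 [ 0.5378 -0.1685  0.147 ]
[290. 358.] 373.5 [ 0.529  -0.1206  0.147 ]
[346. 356.] 371.0 [ 0.5275 -0.0969  0.147 ]
[346. 323.] 400.5 [ 0.5118 -0.0975  0.147 ]
[289. 323.] 401.0 [ 0.5129 -0.1214  0.147 ]
[460. 311.] 151.0 [ 0.5046 -0.0503  0.147 ]
[462. 284.] 165.5 [ 0.4923 -0.0509  0.147 ]
[288. 288.] 423.5 [ 0.4971 -0.1224  0.147 ]
[346. 288.] 429.5 [ 0.4959 -0.0984  0.147 ]
[464. 256.] 176.5 [ 0.4804 -0.0517  0.147 ]
[466. 226.] 202.0 [ 0.468  -0.0524  0.147 ]
[349. 252.] 328.5 [ 0.4807 -0.0982  0.147 ]
[287. 252.] 398.0 [ 0.4817 -0.1231  0.147 ]
13 centre [ 0.5015 -0.0963  0.147 ] long axis deg -66.5009318035382
[-0.71920578  0.63323951 -3.13807556]
```

servo_tool(
  moves=[
    {"linear": [0.1,0.2,-1.8],"twist": 0},
    {"linear": [0,0,-1.6],"twist": 0},
    {"linear": [0,0,0],"twist": 0},
    {"linear": [0,0,0],"twist": 0},
    {"linear": [0,0,0],"twist": 0},
  ],
)

```text
time_s: 41.02
ee_pos: [0.5065, -0.1068, 0.0955]
orientation: [-0.02, 1.0, -0.0, 0.0]
ft_force: [0.0, -0.9, -2.4]
opening: 0.0456
gripper_force: 39.9
```

servo_tool(
  moves=[
    {"linear": [0.05,-0.1,0],"twist": 0},
    {"linear": [0,0,-0.5],"twist": 0},
    {"linear": [0,0,-0.4],"twist": 0},
    {"linear": [0,0,-0.4],"twist": 0},
    {"linear": [0,0,-0.4],"twist": 0},
    {"linear": [0,0,-0.17],"twist": 0},
    {"linear": [0,0,0],"twist": 0},
    {"linear": [0,0,0],"twist": 0},
  ],
)

```text
time_s: 42.02
ee_pos: [0.5063, -0.1077, 0.0768]
orientation: [-0.02, 1.0, -0.0, -0.0]
ft_force: [-2.4, -0.5, 5.5]
opening: 0.0459
gripper_force: 40.0
```

Seated, with contact force and the expected height. I'll release, back off and check.

servo_tool(
  moves=[
    {"linear": [0,0,0],"twist": 0},
    {"linear": [0,0,0],"twist": 0},
    {"linear": [0,0,0],"twist": 0},
    {"linear": [0,0,2],"twist": 0},
    {"linear": [0,0,5],"twist": 0},
    {"linear": [0,2,5],"twist": 0},
    {"linear": [0,2,5],"twist": 0},
    {"linear": [0,0,2],"twist": 0},
    {"linear": [0,0,0],"twist": 0},
    {"linear": [0,0,0],"twist": 0},
  ],
  fingers=0.75,
)

```text
time_s: 43.28
ee_pos: [0.5058, -0.0682, 0.2652]
orientation: [-0.02, 1.0, -0.0, -0.001]
ft_force: [0.0, 0.5, -0.1]
opening: 0.0707
gripper_force: 0.0
```

```bash
sed -i 's/<.07 /<.11 /; s/40<a/15<a/' wells.py; python3 wells.py 0.094; python3 - <<'E'
from h import *
import glob,os
f=max(glob.glob('pics/w_*.png'),key=os.path.getmtime);c=cal('wrist');g=cv2.cvtColor(cv2.imread(f),cv2.COLOR_BGR2GRAY)
# lip inner edges through the third nest gap (y=+.03) and expected seated block corners brightness check
for y in (.025,-.06):
    v=[proj(c,[[x-.04*(y+.02),y,.062]])[0] for x in np.arange(.44,.57,.001)]
    print(y,[int(g[int(round(b)),int(round(a))]) if 0<=b<480 else -1 for a,b in v])
E
```

```text
43.325 [ 0.5056 -0.0681  0.2649] 0.07061711936064326 yaw 92.26617874667554
[315. 281.] 20.5 [ 0.5624 -0.0682  0.094 ]
[389. 245.] 44.5 [ 0.5266 -0.0056  0.094 ]
[286. 244.] 56.0 [ 0.5291 -0.0949  0.094 ]
[258. 244.] 61.5 [ 0.5305 -0.1191  0.094 ]
[322. 238.] 66.5 [ 0.5228 -0.0641  0.094 ]
[363. 228.] 27.0 [ 0.5122 -0.0294  0.094 ]
[390. 227.] 42.0 [ 0.5105 -0.0062  0.094 ]
[390. 209.] 36.5 [ 0.4951 -0.0067  0.094 ]
[361. 246.] 58.0 [ 0.5286 -0.03    0.094 ]
[236. 133.] 22.5 [ 0.4371 -0.1372  0.094 ]
[286. 226.] 55.0 [ 0.5131 -0.0953  0.094 ]
[257. 227.] 60.5 [ 0.5146 -0.1199  0.094 ]
[372. 148.] 24.0 [ 0.4444 -0.0257  0.094 ]
[294. 147.] 21.0 [ 0.4465 -0.0896  0.094 ]
14 centre [ 0.5053 -0.0637  0.094 ] long axis deg 74.50116791678843
0.025 [115, 152, 171, 171, 168, 165, 166, 155, 124, 153, 169, 171, 168, 168, 164, 163, 166, 150, 107, 112, 126, 127, 126, 123, 126, 121, 125, 123, 124, 122, 124, 125, 134, 138, 136, 134, 127, 123, 125, 123, 122, 121, 121, 126, 122, 124, 124, 124, 123, 124, 125, 124, 122, 122, 123, 122, 123, 125, 122, 123, 123, 123, 125, 123, 121, 124, 121, 121, 122, 122
[... 210 characters left out ...]
163, 159, 161, 161, 151, 131, 148, 161, 165, 162, 163, 162, 153, 135, 108, 108, 66, 52]
-0.06 [125, 160, 173, 173, 171, 170, 167, 148, 125, 154, 171, 172, 172, 168, 165, 167, 167, 146, 110, 114, 127, 123, 125, 123, 124, 124, 125, 122, 125, 125, 125, 125, 124, 125, 124, 124, 120, 125, 119, 125, 124, 125, 125, 123, 126, 123, 123, 124, 124, 124, 123, 123, 124, 125, 123, 122, 120, 122, 121, 124, 122, 121, 121, 121, 124, 122, 123, 122, 123, 122, 122, 121, 126, 125, 120, 125, 122, 121, 117, 92, 77, 66, 67, 71, 66, 68, 72, 79, 89, 94, 87, 73, 67, 70, 70, 70, 67, 65, 69, 72, 68, 68, 70, 67, 68, 62, 59, 65, 90, 94, 101, 101, 100, 101, 99, 98, 87, 86, 96, 102, 101, 101, 98, 96, 88, 75, 74, 71, 75, 74]
```

```bash
python3 -c "
from h import *
print(robot.close_job())"
```

```text
the job is handed in; nothing more can be done
None
```

The job is done and handed in at about 43 s. The adapter is seated and locked with a 90 mm lip gap, and it held the tug (about 22 N over its weight at first, more than the 10 N asked, then held at about 13–15 N). Both tube blocks on the bench are seated, in nests 1 and 2.

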